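# Screw down a loose flask clamp on the orbital shaker

## Robot

A 6-joint arm with a two-finger parallel gripper is mounted at the origin on a cart in front of the work surface, level with it; the furniture and walls round the work are solid. World frame = base frame: x ahead of the robot, y to its left, z up, the work surface at z = 0. Lengths are in m, angles in rad, forces in N, time in s.
With the tool pointing down it reaches from about 0.25 to 0.725 m from the base axis. Payload 4 kg.
Tool frame: the origin (TCP) lies on the centre line of the jaws, within the pads' length; the fingertips stand 17 mm ahead of it and the grasp point (between the pads) lies 2 mm behind it; z points along the fingers, x is the direction in which the jaws open and shut, and the axes are right-handed (so a half turn about z gives the same grasp; the last joint's range is limited). The gripper opens to 85 mm and grips with 20 to 120 N. Pads are 22 mm wide; open, the fingers measure 114 mm over their backs; the gripper's body (76 mm by 85 mm) begins 54 mm behind the grasp point. The pads swing forward as they close: fully open they stand 13 mm farther back than shut.
Start: joints at [1.267, 0.241, 0.005, 1.335, 0, 1.571], TCP at [0.15, 0.477, 0.248] pointing down, gripper open.
Joint ranges: [-2.72, 2.72], [-1.05, 1.87], [-1.09, 1.28], [-1.99, 2.15], [-1.42, 1.44], [-3.14, 3.14]. Speed limits (rad/s): [2.79, 2.79, 3.14, 3.14, 3.14, 3.14].

## Interface

Orientations are given as a unit quaternion [x, y, z, w].
In Python, from workcell import bot gives the robot as it stands.
- The arm moves only by the tool jog_arm, never from a script. Its arguments are lists of equal length, an entry for each row: "jaw": the closure, from 0 (fully open) to 1 (shut); "linear": the shift along the tool's x, y, z in m, a list of three; "delta_rot": the turn, a rotation vector about the tool's x, y, z in degrees, a list of three. A call has exactly 8 rows; each row is the pose to reach, as a shift and turn from the pose commanded when the call began, along the tool's axes at that moment; what a row does not reach only later rows make up. A row lasts 1/12 s, in which the tool goes at most 41.7 mm and 7.16 degrees, less where a joint would pass 70% of its speed; a pose out of reach is approached as far as the arm can. A call with a gripper value outside its range is refused whole. The fingers move at their own pace and stop on an object; the grip force is fixed at half the most. Time passes only in rows, so rows that repeat a pose let the fingers close, or fill a call up. It gives the time, the measured TCP pose, the force and the opening at its end, in the units of the state.
- bot.get_obs(): the state, without advancing time (a new reading comes with each control period).
- bot.camera(name): name is "scene" or "top" or "wrist"; returns (picture, depth): 420x560x3 uint8, red, green, blue; 420x560 float32, m along the optical axis (not along the pixel's ray), 0 where there is no reading.
- bot.calibration(name): a dict with "fovy" (degrees; the focal length in pixels is half the picture's height over the tangent of half this angle, whatever the lens; pixels are square), "cx", "cy" (the principal point, pixels), "origin" and "orientation" of the camera in the world. Camera axes: x right, y down, z forward; pixel columns grow to the right and rows downward; lengths in m; the calibration is good to about 2 mm. A picture is of the moment at which its call begins: read the wrist's pose just before it. calibration takes no time and is no camera call; for the wrist camera it gives the pose at the moment of the call.
- bot.job_done(): hands the job in, once; it reports no verdict.
The state is a dict: "clock": time; "joint_pos": joint angles; "joint_vel": joint speeds; "tau": joint torques, N m; "eef_pos": TCP position; "tool_rot": TCP orientation; "ft_force": force on the tool from outside, world axes, zero at the start; "ft_torque": the same for the moment, N m; "grip_width": finger opening in m.
Only numpy, scipy, OpenCV 4.12 (cv2) and the standard library are available. Lean on these libraries where they do the work, as an engineer would, in place of code of your own. Each camera call takes 0.05 s, during which the arm holds its last target.

## Task

The empty flask clamp on the shaker is loose: its cross-slotted screw has only been dropped into its thread, stands proud and leans. Take the T-handled key from the tube rack, lower it square onto the thread's axis so that its cross blades go fully into the screw's slots and the screw stands upright before its first turn, then screw it clockwise until it is fully home and hang the key upright in the rack hole it came from. Leave the flasks in the other clamps and the sample tubes undisturbed.

Things in the scene. Friction and masses are not known exactly. Their poses are not given: they have to be found in the camera images.
- key_grip (a point): Centre of the blue handle of the T-handled steel key (about 0.2 kg). The handle is a flat-sided bar along the key's y axis: 92 mm long, 20 mm thick (x), 24 mm high (z), straight across the top of the shank. Key z points from the blades up to the handle. At first this point is 152 mm above the bench, the key hanging upright in a hole of the tube rack.
- key_flange (a point): Middle of the underside of the key's round flange, on its axis, 95 mm below the handle's centre: 32 mm across, 5 mm thick, it rests on the rack's upper plate, which holds the key upright. The shank is 14 mm thick above the flange and 18 mm thick below it.
- key_tip (a point): Working end of the key, on its axis, 145 mm below the handle's centre. A cross of two blades stands out 6 mm below the flat end of the 18 mm shank; the blades lie along the key's x and y axes, 17 mm from end to end, 3.6 mm thick, tapering to 2 mm in the last 2 mm. A quarter turn of the key gives the same cross.
- loose_clamp: The empty flask clamp, 75 mm across; it does not move. Origin: centre of its underside, on the shaker's platform; z up is the axis of its screw's thread. A black seat, 64 mm across and 16 mm high, has a bore 34 mm across in which the screw stands; four steel fingers round it rise 53 mm above the platform and leave a mouth 58 mm wide.
- thread_axis (a point): Point on the thread's axis, 14.7 mm above the clamp's underside: the middle of the screw head's top comes here when the screw is fully home, its head down on a loose brass washer in the bore and 1.3 mm below the seat's top. Axes as the clamp's.
- screw_head (a point): Middle of the top of the screw's round steel head, 24 mm across, 9 mm high; z along the screw, x and y along its two crossed slots, 6 mm wide and deep, chamfered, open at the ends. At first 19.7 mm above the clamp's underside, the screw leaning up to 0.09 rad about a point on the underside. Slight friction holds the lean: a square key's flat end pressed on it with 10 to 15 N rights it.
- screw_turn (a joint): Turn of the screw in rad: 0 as found, growing clockwise seen from above; 2.4 is fully home (a stop). Steep thread: the screw sinks 2.08 mm per rad, 5 mm in all. Turning takes about 0.1 N m; pushing alone does not drive it. The blades have about 0.14 rad of play each way in the slots; turned back by that much before lifting, they come out freely.
- flask_1_mid (a point): Conical flask standing loose in another clamp of the shaker, 66 mm across, 108 mm high, its rim 194 mm above the bench; the point is its middle, 54 mm above its underside.
- flask_2_mid (a point): Conical flask standing loose in the third clamp, 64 mm across, 105 mm high; the point is its middle, 54 mm above its underside.
- tube_1_mid (a point): Sample tube in the rack, 20 mm thick (rim 28 mm), 108 mm high; the point is half-way up. The tubes' rims are at most 115 mm above the bench.
- tube_2_mid (a point): Sample tube in the rack, 20 mm thick (rim 28 mm), 112 mm high; the point is half-way up.
- rack: Clear tube rack, 54 x 214 x 66 mm, fixed; origin at the centre of its underside. One row of six holes, each about 22 x 23 mm, along its y axis at x = 2 mm and y = -84, -54, -24, 6, 36, 66 mm (30 mm apart). Upper plate: top face 57 mm above the bench, 3 mm thick; a lower plate with the same holes has its top at 29 mm.
- shaker: Orbital shaker, fixed, switched off; its drilled platform is 200 x 276 mm, top 70 mm above the bench; origin at the centre of its underside. The three clamps stand on it at x, y = (-30, -90), (30, 0), (-30, 90) mm; which of them is the empty one varies.
- photometer: Large white and blue bench photometer, fixed behind the rack; origin at the centre of its underside. Its body reaches from x = -0.20 to 0.25 m and from y = -0.24 to 0.26 m about that point and up to 234 mm above the bench: carry the key round its front left corner or well above it.
Not all that is in view belongs to the job. What is shaped like the part that bears key_grip but yellow is not meant.

How it is judged:
By the outcome, as a careful person would: the job done as asked, in the order asked, and still so for the second after the job is handed in, with the robot touching nothing.
It also fails if it takes over 61 s, if anything falls off the work surface, if the arm or the gripper's body presses on something with over 40 N, if the wrist force passes 120 N, or if a joint passes its speed limit or range.

## Working session

There is one attempt and no reset: what is moved stays moved. The work goes in short steps, Python scripts to look and compute and a tool call to move; the robot and the scene stay as the last step left them, time stands still between calls to the robot, and variables do not carry over. Pictures are saved under pics/ and viewed, and the job is handed in when it is done.

Besides the shell and the picture viewer there is one more tool, called as name(argument=value, ...) on one line, values as JSON. jog_arm: Moves the arm, as the interface text tells. Its arguments: {"type":"object","properties":{"jaw":{"type":"array","items":{"type":"number"}},"linear":{"type":"array","items":{"type":"array","items":{"type":"number"}}},"delta_rot":{"type":"array","items":{"type":"array","items":{"type":"number"}}}},"required":["jaw","linear","delta_rot"]}

```bash
ls; mkdir -p pics; cat > h.py <<'E'
import numpy as np, cv2
from scipy.spatial.transform import Rotation as R
from workcell import bot
def cal(n):
    c=bot.calibration(n); return c
def ray(c,u,v):
    f=210/np.tan(np.radians(c['fovy'])/2)
    d=np.array([(u-c['cx'])/f,(v-c['cy'])/f,1.0])
    return np.array(c['origin']),R.from_quat(c['orientation']).apply(d)
def onz(c,u,v,z):
    o,d=ray(c,u,v); return o+d*(z-o[2])/d[2]
def pt(c,u,v,dep):
    o,d=ray(c,u,v); return o+d*dep
def proj(c,p):
    f=210/np.tan(np.radians(c['fovy'])/2)
    q=R.from_quat(c['orientation']).inv().apply(np.array(p)-np.array(c['origin']))
    return c['cx']+f*q[...,0]/q[...,2], c['cy']+f*q[...,1]/q[...,2]
def snap(n,tag):
    c=cal(n); im,d=bot.camera(n)
    cv2.imwrite(f'pics/{tag}.png',im[:,:,::-1]); np.savez(f'pics/{tag}.npz',im=im,d=d,**{k:np.array(v) for k,v in c.items()})
    return c,im,d
def load(tag):
    z=np.load(f'pics/{tag}.npz'); return {k:z[k] for k in ('fovy','cx','cy','origin','orientation')},z['im'],z['d']
E
python3 - <<'E'
from h import *
for n in('scene','top','wrist'):
    c,im,d=snap(n,n+'0'); print(n,c)
print(bot.get_obs())
E
```

```text
pics
scene {'fovy': 57.65317420094374, 'cx': 270.69917387273284, 'cy': 210.02175131301092, 'origin': array([0.02615962, 0.40176095, 0.6095883 ]), 'orientation': array([-0.44441259,  0.77184385, -0.39707879,  0.22154674])}
top {'fovy': 49.54051986047557, 'cx': 279.4114922786366, 'cy': 207.77676515778515, 'origin': array([0.53185532, 0.02600223, 1.25043707]), 'orientation': array([-0.7028699 ,  0.71046596, -0.02392709,  0.02528878])}
wrist {'fovy': 61.742582686181485, 'cx': 276.3038983376046, 'cy': 208.78385589713994, 'origin': array([0.0696987 , 0.50217063, 0.3734716 ]), 'orientation': array([0.7943606 , 0.58454377, 0.0972339 , 0.1335866 ])}
{'clock': 0.15, 'joint_pos': array([ 1.26697386e+00,  2.41274894e-01,  4.05228059e-03,  1.33519354e+00,
       -1.64648281e-05,  1.57081551e+00]), 'joint_vel': array([-0.00042786, -0.00240954,  0.00369467,  0.00067628, -0.00152672,
       -0.00033072]), 'tau': array([-8.53406902e-06, -3.72635293e+01,  2.52638394e+01,  1.23614649e-02,
       -1.97547860e-05, -9.83347547e-06]), 'eef_pos': array([0.14945765, 0.47667835, 0.24760707]), 'tool_rot': array([ 8.05973705e-01,  5.91950785e-01, -6.47886677e-04,  4.86076613e-04]), 'ft_force': array([-0.43350208,  0.76728317, -0.43382462]), 'ft_torque': array([ 0.00582774, -0.02157627,  0.03260194]), 'grip_width': 0.08542812798356861}
```

View pics/scene0.png

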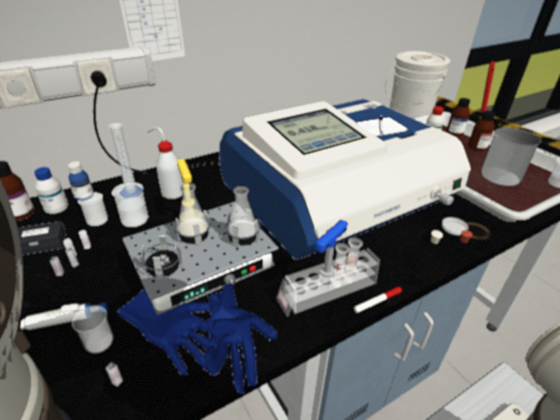

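View pics/top0.png

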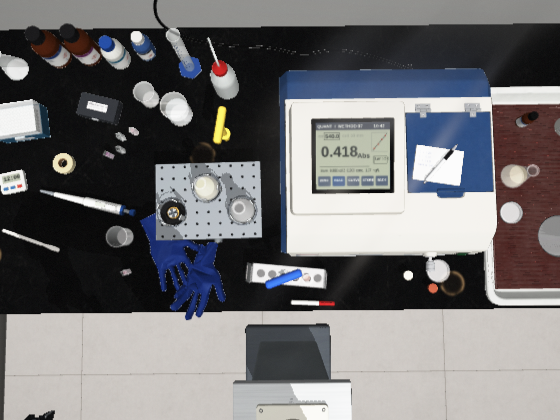

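View pics/wrist0.png

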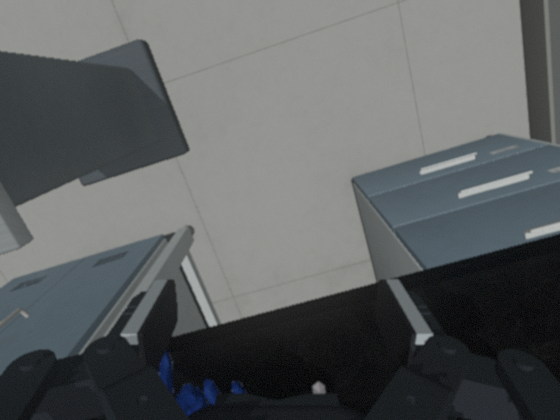

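The blue T-handle sits in the rack at top-view (283,279). A yellow, similar part stands at (221,125) behind the shaker and is the decoy. The empty clamp is at (172,212) and the flasks are at (206,187) and (240,208). Next I'll confirm in crops and measure.

```bash
cat > m1.py <<'E'
from h import *
c,im,d=load('top0'); 
def crop(im,x0,x1,y0,y1,s): return cv2.resize(im[y0:y1,x0:x1],None,fx=s,fy=s,interpolation=cv2.INTER_CUBIC)
a=crop(im,235,335,255,295,7.9); b=crop(im,145,270,155,245,6)
cv2.imwrite('pics/c_key.png',a[:,:,::-1]);cv2.imwrite('pics/c_shk.png',b[:,:,::-1])
h=cv2.cvtColor(im,cv2.COLOR_RGB2HSV)
m=cv2.inRange(h,(100,150,120),(125,255,255)); m[:,:255]=0;m[:262]=0;m[295:]=0;m[:,320:]=0
cn=max(cv2.findContours(m,0,1)[0],key=cv2.contourArea); r=cv2.minAreaRect(cn); print('key',r)
bx=cv2.boxPoints(r); P=np.array([onz(c,u,v,.164) for u,v in bx]); print(P)
print('ctr',onz(c,*r[0],.164)); 
# platform
p=cv2.inRange(h,(90,0,120),(125,90,255)); p[:,:150]=0;p[:150]=0;p[250:]=0;p[:,268:]=0
cn=max(cv2.findContours(p,0,1)[0],key=cv2.contourArea); r=cv2.minAreaRect(cn); print('plat',r)
P=np.array([onz(c,u,v,.07) for u,v in cv2.boxPoints(r)]); print(P,P.mean(0))
print(np.linalg.norm(P-np.roll(P,1,0),axis=1))
E
python3 m1.py
```

```text
key ((282.94830322265625, 278.62066650390625), (8.541985511779785, 37.6961555480957), 68.19859313964844)
[[ 0.43277621  0.06635551  0.164     ]
 [ 0.46481018 -0.01690649  0.164     ]
 [ 0.44607626 -0.02416371  0.164     ]
 [ 0.41411765  0.05901116  0.164     ]]
ctr [0.43942382 0.02111239 0.164     ]
plat ((207.9488983154297, 202.0968475341797), (80.17334747314453, 105.44422149658203), 88.78113555908203)
[[0.73493174 0.35409255 0.07      ]
 [0.73780722 0.07787008 0.07      ]
 [0.52838397 0.07506425 0.07      ]
 [0.52550403 0.3479083  0.07      ]] [0.63165674 0.21373379 0.07      ]
[0.209519   0.27623744 0.20944205 0.27285925]
```

View pics/c_key.png

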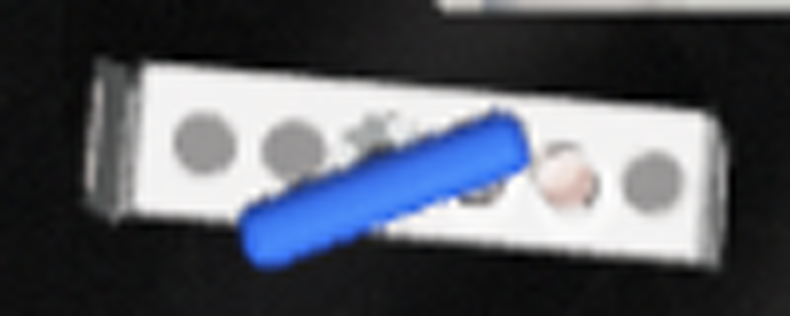

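View pics/c_shk.png

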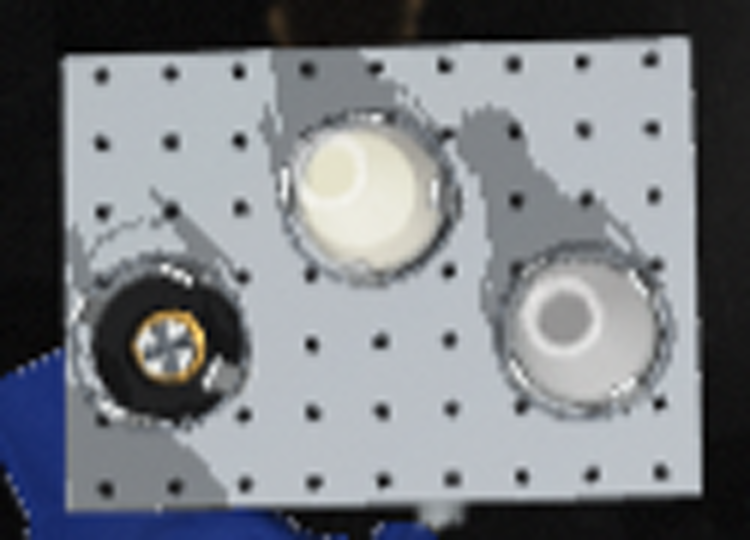

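```bash
python3 - <<'E'
from h import *
o=bot.get_obs(); c=cal('wrist'); T=R.from_quat(o['tool_rot'])
print(T.as_matrix()); print('cam in tool',T.inv().apply(c['origin']-o['eef_pos']), (T.inv()*R.from_quat(c['orientation'])).as_matrix())
c,im,d=load('top0')
for u,v in((282,253),(282,70),(496,253)): print(onz(c,u,v,.234))
# bore / screw approx from crop: seat center (168,348)/6+ (145,155)
for n,(u,v) in dict(seat=(168,347),head=(171,346)).items(): print(n,onz(c,145+u/6,155+v/6,.086))
print(onz(c,145+385/7.9,255+150/7.9,.057))
# depth at handle
print(pt(c,283,279,d[279,283]), pt(c,206,187,d[187,206]))
E
```

```text
[[ 2.99187697e-01  9.54194164e-01 -4.68892386e-04]
 [ 9.54192904e-01 -2.99188064e-01 -1.55056399e-03]
 [-1.61982612e-03  1.64958826e-05 -9.99998688e-01]]
cam in tool [ 0.00030611 -0.08373043 -0.12598014] [[ 9.99998781e-01  1.40201284e-03  6.87497952e-04]
 [-1.54952323e-03  9.45405251e-01  3.25893403e-01]
 [-1.93057439e-04 -3.25894071e-01  9.45406271e-01]]
[0.50188856 0.02290256 0.234     ]
[0.91853105 0.0182924  0.234     ]
[ 0.49684989 -0.45236676  0.234     ]
seat [0.60301864 0.30080048 0.086     ]
head [0.60343292 0.29952011 0.086     ]
[0.44471439 0.25274469 0.057     ]
[0.43838694 0.02099222 0.16230975] [0.65944029 0.2033044  0.16489657]
```

jog_arm(jaw=[0, 0, 0, 0, 0, 0, 0, 0], linear=[[-0.002, 0.03, -0.01], [-0.005, 0.07, -0.02], [-0.008, 0.11, -0.02], [-0.011, 0.15, -0.02], [-0.014, 0.19, -0.02], [-0.017, 0.23, -0.02], [-0.02, 0.27, -0.02], [-0.022, 0.31, -0.02]], delta_rot=[[0, 0, 6], [0, 0, 13], [0, 0, 20], [0, 0, 26], [0, 0, 33], [0, 0, 39], [0, 0, 46], [0, 0, 52]])

```text
clock: 0.82
eef_pos: [0.4403, 0.3621, 0.268]
tool_rot: [0.984, 0.176, -0.0, 0.0]
ft_force: [-0.3, 1.1, 0.3]
grip_width: 0.085
```

```bash
cat >> h.py <<'E'
def st():
    o=bot.get_obs(); T=R.from_quat(o['tool_rot']).as_matrix()
    print('t%.2f p %s j6 %.2f grip %.4f F %s M %s'%(o['clock'],np.round(o['eef_pos'],4),o['joint_pos'][5],o['grip_width'],np.round(o['ft_force'],1),np.round(o['ft_torque'],2)))
    print('phi %.2f tilt z %s'%(np.degrees(np.arctan2(T[1,0],T[0,0])),np.round(T[:,2],4)))
    return o,T
def go(p,phi):
    o,T=st(); d=T.T@(np.array(p)-o['eef_pos']); ph=np.degrees(np.arctan2(T[1,0],T[0,0]))
    # desired tool down with angle phi
    f=np.radians(phi); x=np.array([np.cos(f),np.sin(f),0]); z=np.array([0,0,-1.]); D=np.c_[x,np.cross(z,x),z]
    print('linear',np.round(d,4),'rot',np.round(np.degrees(R.from_matrix(T.T@D).as_rotvec()),2))
E
python3 -c "
from h import *
go((.603,.301,.26),21)"
```

```text
t0.82 p [0.4403 0.3621 0.268 ] j6 1.91 grip 0.0850 F [-0.3  1.1  0.3] M [ 0.12  0.04 -0.03]
phi 20.26 tilt z [-6.e-04 -4.e-04 -1.e+00]
linear [0.1315 0.1136 0.008 ] rot [ 0.01  0.04 -0.74]
```

jog_arm(jaw=[0, 0, 0, 0, 0, 0, 0, 0], linear=[[0.025, 0.022, 0.002], [0.05, 0.044, 0.004], [0.075, 0.066, 0.006], [0.1, 0.088, 0.008], [0.12, 0.104, 0.008], [0.131, 0.113, 0.008], [0.131, 0.113, 0.008], [0.131, 0.113, 0.008]], delta_rot=[[0, 0, 0], [0, 0, 0], [0, 0, 0], [0, 0, 0], [0, 0, 0], [0, 0, 0], [0, 0, 0], [0, 0, 0]])

```text
clock: 1.48
eef_pos: [0.6014, 0.3031, 0.259]
tool_rot: [0.984, 0.178, -0.001, 0.0]
ft_force: [-1.5, -0.8, 0.7]
grip_width: 0.0858
```

```bash
python3 -c "
from h import *
st(); snap('wrist','w1')"
```

```text
t1.48 p [0.6014 0.3031 0.259 ] j6 1.68 grip 0.0858 F [-1.5 -0.8  0.7] M [ 0.03  0.01 -0.01]
phi 20.51 tilt z [-2.e-03 -6.e-04 -1.e+00]
```

View pics/w1.png

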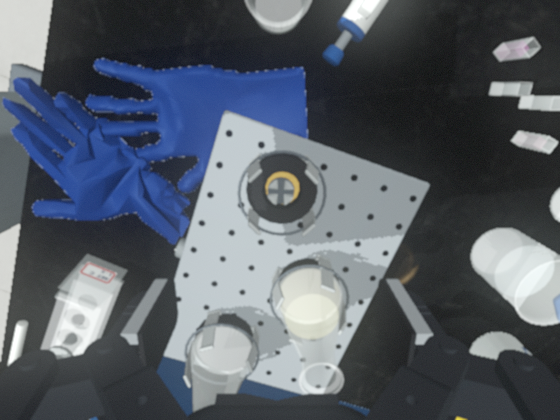

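The wrist view shows the empty clamp with its black seat at (282,190), a brass ring, and the cross-slotted head at (282,188). Now measuring it.

```bash
cat > m2.py <<'E'
import sys
from h import *
def seat(tag,box,ztop=.086):
    c,im,d=load(tag); x0,x1,y0,y1=box
    cr=im[y0:y1,x0:x1]; s=8
    big=cv2.resize(cr,None,fx=s,fy=s,interpolation=cv2.INTER_CUBIC); big=big[:600,:800]
    g=big.max(2); m=(g<70).astype(np.uint8); m=cv2.morphologyEx(m,cv2.MORPH_OPEN,np.ones((9,9)))
    cn=max(cv2.findContours(m,0,1)[0],key=cv2.contourArea); hull=cv2.convexHull(cn)
    hp=np.array([onz(c,x0+(p[0]+.5)/s-.5,y0+(p[1]+.5)/s-.5,ztop)[:2] for p in cn[:,0]])
    def fit(P):
        A=np.c_[2*P,np.ones(len(P))]; q=np.linalg.lstsq(A,(P**2).sum(1),rcond=None)[0]; return q[:2],np.sqrt(q[2]+q[:2]@q[:2])
    w=np.ones(len(hp),bool)
    for _ in range(10):
        cc,r=fit(hp[w]); e=np.linalg.norm(hp-cc,axis=1)-r; w=abs(e)<max(.0012,1.5*np.std(e[w])*0.7)
    print('seat outer',cc,r,w.mean())
    # bore: brass mask
    h=cv2.cvtColor(big,cv2.COLOR_RGB2HSV); b=cv2.inRange(h,(10,90,90),(35,255,255))
    bc=np.argwhere(b)[:,::-1]; hb=cv2.convexHull(bc.astype(np.int32))
    P=np.array([onz(c,x0+(p[0]+.5)/s-.5,y0+(p[1]+.5)/s-.5,.0767)[:2] for p in hb[:,0]])
    print('brass',fit(P),P.min(0),P.max(0))
    cv2.imwrite('pics/'+tag+'_seat.png',big[:,:,::-1])
if __name__=='__main__': seat('w1',(232,332,150,225))
E
python3 m2.py
```

```text
seat outer [0.61232848 0.30985237] 0.02332300328314538 0.25164011246485474
brass (array([0.60718135, 0.30324249]), np.float64(0.015930192260215685)) [0.59132903 0.29308173] [0.62308548 0.31888076]
```

View pics/w1_seat.png

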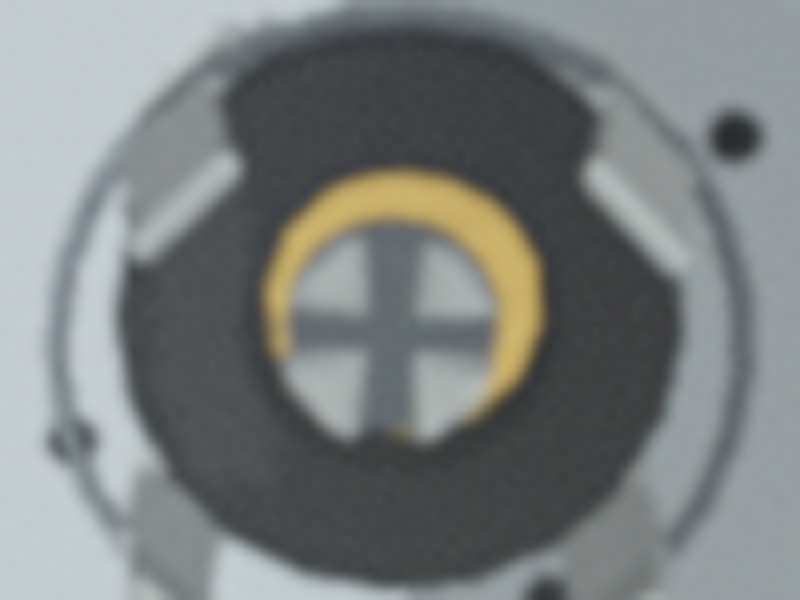

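```bash
cat > m3.py <<'E'
from h import *
from scipy.optimize import least_squares
def fit_seat(tag,box,cen,sel,ztop=.086,thr=100,s=8):
    c,im,d=load(tag); x0,x1,y0,y1=box
    big=cv2.resize(im[y0:y1,x0:x1],None,fx=s,fy=s,interpolation=cv2.INTER_CUBIC)[:600,:800]
    g=cv2.GaussianBlur(big.max(2),(9,9),0).astype(float); pts=[]
    for a in np.arange(0,360,2):
        if not any(l<=a<=h for l,h in sel): continue
        dr=np.array([np.cos(np.radians(a)),np.sin(np.radians(a))]); rs=np.arange(230,320,1.)
        q=cen+rs[:,None]*dr; ok=(q[:,0]<799)&(q[:,1]<599)&(q>0).all(1)
        v=np.array([g[int(y),int(x)] for x,y in q[ok]]); k=np.where(v>thr)[0]
        if len(k) and k[0]>3: pts.append(q[ok][k[0]])
    pts=np.array(pts); vis=big.copy()
    for p in pts: cv2.circle(vis,(int(p[0]),int(p[1])),3,(255,0,0),-1)
    P=np.array([onz(c,x0+(p[0]+.5)/s-.5,y0+(p[1]+.5)/s-.5,ztop)[:2] for p in pts])
    r=least_squares(lambda t:np.hypot(*(P-t[:2]).T)-t[2],[*P.mean(0),.032],loss='soft_l1',f_scale=.0004); r2=least_squares(lambda t:np.hypot(*(P-t[:2]).T)-.032,r.x[:2],loss='soft_l1',f_scale=.0004)
    print(tag,len(P),'free',r.x,'fixed',r2.x,'rms',np.sqrt(np.mean(r2.fun**2)))
    cv2.imwrite(f'pics/{tag}_fit.png',vis[:,:,::-1])
    C=np.array([*r2.x,ztop]); print('centre px',proj(c,C))
    return r2.x
if __name__=='__main__': fit_seat('w1',(232,332,150,225),np.array([401,303]),[(0,32),(65,118),(150,180)])
E
python3 m3.py
```

```text
w1 60 free [0.60668438 0.3034358  0.03073775] fixed [0.60622392 0.30481062] rms 0.0007466395698290789
centre px (np.float64(281.84303760009226), np.float64(188.5886027645173))
```

View pics/w1_fit.png

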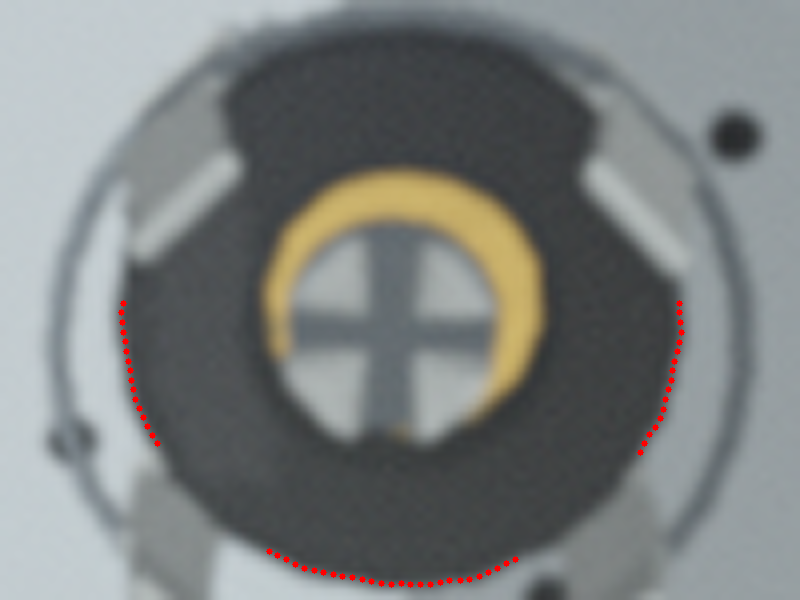

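```bash
python3 - <<'E'
from h import *
c,im,d=load('w1')
f=lambda x,y:onz(c,232+(x+.5)/8-.5,150+(y+.5)/8-.5,.0895)[:2]
for a,b in(((391,228),(387,415)),((298,333),(493,332))):
    v=f(*b)-f(*a); print(np.degrees(np.arctan2(v[1],v[0])),np.linalg.norm(v))
print('head ctr',f(389,333))
cs,ims,ds=load('scene0')
cr=cv2.resize(ims[210:320,110:400],None,fx=2.7,fy=2.7,interpolation=cv2.INTER_CUBIC); cv2.imwrite('pics/sc_crop.png',cr[:,:,::-1])
print('scene proj of key grip',proj(cs,[.439,.021,.152]))
go((.36,.04,.30),21)
E
```

```text
-70.37634438142989 0.021206909334473636
20.958093102729602 0.02131611060930312
head ctr [0.60531999 0.30300518]
scene proj of key grip (np.float64(331.629911419161), np.float64(236.6034622846613))
t1.53 p [0.6007 0.3036 0.2595] j6 1.68 grip 0.0851 F [ 0.3 -0.2  0.5] M [-0.07 -0.05  0.  ]
phi 20.58 tilt z [-1.8e-03 -4.0e-04 -1.0e+00]
linear [-0.3181  0.1622 -0.04  ] rot [-0.01  0.1  -0.42]
```

View pics/sc_crop.png

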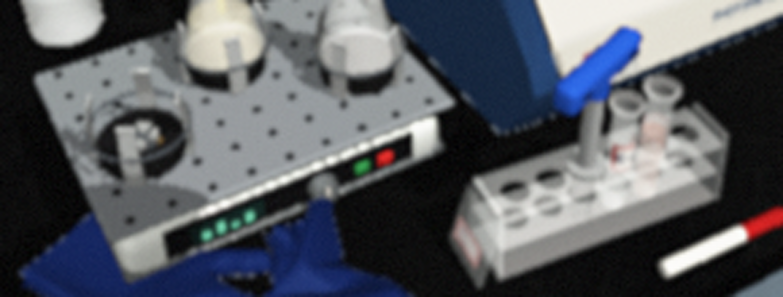

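jog_arm(jaw=[0, 0, 0, 0, 0, 0, 0, 0], linear=[[-0.03, 0.018, -0.01], [-0.065, 0.04, -0.03], [-0.1, 0.064, -0.04], [-0.135, 0.086, -0.04], [-0.17, 0.11, -0.04], [-0.205, 0.135, -0.04], [-0.235, 0.16, -0.04], [-0.255, 0.18, -0.04]], delta_rot=[[0, 0, 0], [0, 0, 0], [0, 0, 0], [0, 0, 0], [0, 0, 0], [0, 0, 0], [0, 0, 0], [0, 0, 0]])

```text
clock: 2.2
eef_pos: [0.4222, 0.0448, 0.3008]
tool_rot: [0.984, 0.18, 0.0, 0.0]
ft_force: [0.9, -0.8, 0.7]
grip_width: 0.0854
```

```bash
python3 -c "
from h import *
go((.439,.021,.29),21)"
```

```text
t2.20 p [0.4222 0.0448 0.3008] j6 1.31 grip 0.0854 F [ 0.9 -0.8  0.7] M [ 0.03  0.   -0.01]
phi 20.73 tilt z [ 4.e-04 -1.e-04 -1.e+00]
linear [0.0073 0.0282 0.0108] rot [ 0.01 -0.02 -0.27]
```

jog_arm(jaw=[0, 0, 0, 0, 0, 0, 0, 0], linear=[[0.004, 0.014, 0.005], [0.007, 0.028, 0.01], [0.007, 0.028, 0.01], [0.007, 0.028, 0.01], [0.007, 0.028, 0.01], [0.007, 0.028, 0.01], [0.007, 0.028, 0.01], [0.007, 0.028, 0.01]], delta_rot=[[0, 0, 0], [0, 0, 0], [0, 0, 0], [0, 0, 0], [0, 0, 0], [0, 0, 0], [0, 0, 0], [0, 0, 0]])

```text
clock: 2.87
eef_pos: [0.4421, 0.0224, 0.2904]
tool_rot: [0.984, 0.179, 0.0, -0.0]
ft_force: [-0.5, -0.0, 0.5]
grip_width: 0.0852
```

```bash
python3 -c "
from h import *
st(); c,im,d=snap('wrist','w2')
h=cv2.cvtColor(im,cv2.COLOR_RGB2HSV)
m=cv2.inRange(h,(100,150,120),(125,255,255)); m[:150]=0;m[330:]=0
cn=max(cv2.findContours(m,0,1)[0],key=cv2.contourArea); r=cv2.minAreaRect(cn); print(r)
P=np.array([onz(c,u,v,.164) for u,v in cv2.boxPoints(r)]);print(P,P.mean(0)); v=P-np.roll(P,1,0); print(np.linalg.norm(v,axis=1),np.degrees(np.arctan2(v[:,1],v[:,0])))
u,v=map(int,r[0]);print(pt(c,u,v,d[v,u]))
"
```

```text
t2.87 p [0.4421 0.0224 0.2904] j6 1.26 grip 0.0852 F [-0.5 -0.   0.5] M [ 0.01 -0.03 -0.01]
phi 20.67 tilt z [ 1.e-04  1.e-04 -1.e+00]
((272.9999694824219, 204.49996948242188), (108.99998474121094, 23.999996185302734), 90.0)
[[ 0.41762098  0.05790249  0.164     ]
 [ 0.43374737  0.06401867  0.164     ]
 [ 0.46530139 -0.01723735  0.164     ]
 [ 0.44736035 -0.02404925  0.164     ]] [0.44100752 0.02015864 0.164     ]
[0.08718096 0.01724727 0.08716763 0.0191907 ] [ 109.94526859   20.76997768  -68.77739791 -159.20908857]
[0.43932702 0.02248813 0.16415487]
```

View pics/w2.png

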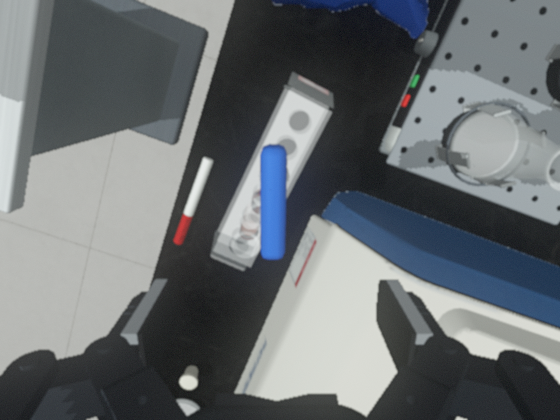

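```bash
python3 -c "
from h import *
c,im,d=load('w2')
cr=cv2.resize(im[150:330,220:420],None,fx=3.3,fy=3.3,interpolation=cv2.INTER_CUBIC);cv2.imwrite('pics/w2c.png',cr[:,:,::-1])
for v in (225,240,260,280,300,320):
    print(v,[(u,np.round(pt(c,u,v,d[v,u]),3).tolist()) for u in range(285,335,8) if d[v,u]>0])
"
```

```text
225 [(285, [0.456, 0.008, 0.159]), (293, [0.491, -0.046, 0.0]), (301, [0.501, -0.042, -0.0]), (309, [0.492, -0.012, 0.079]), (317, [0.495, -0.004, 0.096]), (325, [0.498, 0.004, 0.111]), (333, [0.502, 0.011, 0.123])]
240 [(285, [0.461, -0.004, 0.157]), (293, [0.499, -0.065, -0.0]), (301, [0.491, -0.032, 0.076]), (309, [0.494, -0.021, 0.097]), (317, [0.497, -0.012, 0.112]), (325, [0.501, -0.006, 0.122]), (333, [0.505, -0.0, 0.131])]
260 [(285, [0.5, -0.096, -0.001]), (293, [0.491, -0.055, 0.08]), (301, [0.494, -0.043, 0.098]), (309, [0.498, -0.034, 0.112]), (317, [0.502, -0.026, 0.124]), (325, [0.506, -0.021, 0.131]), (333, [0.51, -0.015, 0.139])]
280 [(285, [0.492, -0.081, 0.08]), (293, [0.495, -0.067, 0.099]), (301, [0.499, -0.057, 0.113]), (309, [0.502, -0.048, 0.126]), (317, [0.507, -0.041, 0.134]), (325, [0.512, -0.036, 0.139]), (333, [0.516, -0.031, 0.144])]
300 [(285, [0.496, -0.093, 0.098]), (293, [0.5, -0.08, 0.114]), (301, [0.503, -0.069, 0.128]), (309, [0.508, -0.064, 0.133]), (317, [0.513, -0.057, 0.14]), (325, [0.517, -0.051, 0.146]), (333, [0.522, -0.046, 0.15])]
320 [(285, [0.5, -0.103, 0.118]), (293, [0.504, -0.093, 0.129]), (301, [0.509, -0.086, 0.135]), (309, [0.514, -0.079, 0.141]), (317, [0.519, -0.073, 0.146]), (325, [0.523, -0.067, 0.152]), (333, [0.528, -0.061, 0.157])]
```

View pics/w2c.png

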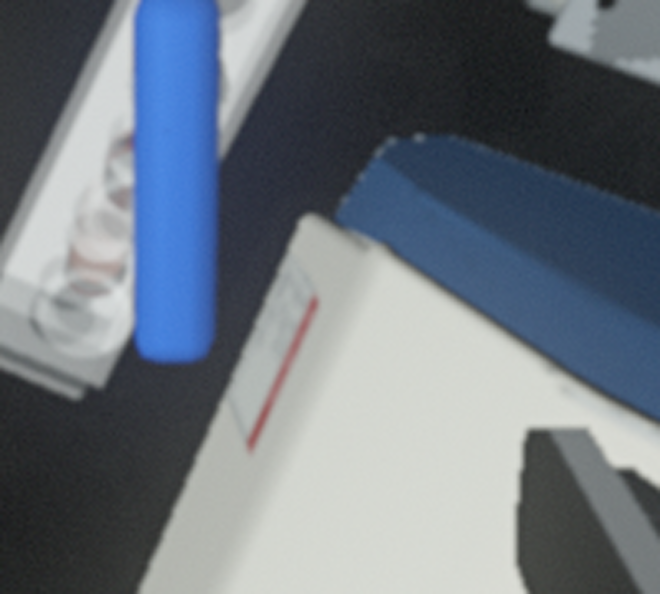

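jog_arm(jaw=[0.4, 0.4, 0.4, 0.4, 0.4, 0.4, 0.4, 0.4], linear=[[-0.002, 0.002, 0], [-0.002, 0.002, 0.01], [-0.002, 0.002, 0.025], [-0.002, 0.002, 0.04], [-0.002, 0.002, 0.055], [-0.002, 0.002, 0.068], [-0.002, 0.002, 0.075], [-0.002, 0.002, 0.075]], delta_rot=[[0, 0, 0], [0, 0, 0], [0, 0, 0], [0, 0, 0], [0, 0, 0], [0, 0, 0], [0, 0, 0], [0, 0, 0]])

```text
clock: 3.58
eef_pos: [0.4399, 0.019, 0.2138]
tool_rot: [0.984, 0.179, -0.002, -0.0]
ft_force: [0.6, -0.7, 0.2]
grip_width: 0.0514
```

```bash
python3 -c "
from h import *
st(); c,im,d=snap('wrist','w3')
h=cv2.cvtColor(im,cv2.COLOR_RGB2HSV)
m=cv2.inRange(h,(100,150,120),(125,255,255)); m[:150]=0;m[:,:220]=0;m[:,330:]=0
cn=max(cv2.findContours(m,0,1)[0],key=cv2.contourArea); r=cv2.minAreaRect(cn); print(r)
P=np.array([onz(c,u,v,.164) for u,v in cv2.boxPoints(r)]);print(P,P.mean(0))
go((P[:,0].mean(),P[:,1].mean(),.15),20.7)
"
```

```text
t3.58 p [0.4399 0.019  0.2138] j6 1.25 grip 0.0514 F [ 0.6 -0.7  0.2] M [-0.07  0.03 -0.01]
phi 20.59 tilt z [-3.5e-03 -2.0e-04 -1.0e+00]
((277.82330322265625, 239.0227813720703), (34.56696701049805, 152.10052490234375), 0.5617052912712097)
[[ 0.44635137 -0.02412867  0.164     ]
 [ 0.41624473  0.0617169   0.164     ]
 [ 0.43268245  0.06775265  0.164     ]
 [ 0.4655181  -0.01707585  0.164     ]] [0.44019916 0.02206626 0.164     ]
t3.63 p [0.4405 0.0191 0.2149] j6 1.25 grip 0.0511 F [-0.1  0.1 -0.2] M [ 0.03  0.04 -0.02]
phi 20.59 tilt z [-1.6e-03 -1.0e-04 -1.0e+00]
linear [ 0.0008 -0.0029  0.0649] rot [-0.03  0.09 -0.11]
```

View pics/w3.png

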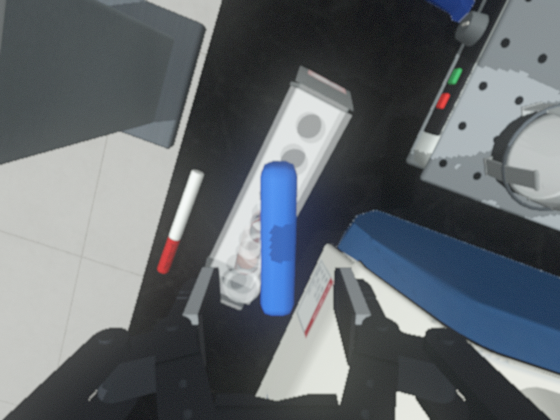

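jog_arm(jaw=[0.4, 0.4, 0.4, 0.4, 0.4, 0.4, 0.4, 0.4], linear=[[0.001, -0.002, 0.01], [0.001, -0.002, 0.022], [0.001, -0.002, 0.035], [0.001, -0.002, 0.048], [0.001, -0.002, 0.058], [0.001, -0.002, 0.064], [0.001, -0.002, 0.064], [0.001, -0.002, 0.064]], delta_rot=[[0, 0, 0], [0, 0, 0], [0, 0, 0], [0, 0, 0], [0, 0, 0], [0, 0, 0], [0, 0, 0], [0, 0, 0]])

```text
clock: 4.3
eef_pos: [0.4417, 0.0214, 0.1519]
tool_rot: [0.984, 0.179, 0.0, 0.0]
ft_force: [0.2, 1.0, 0.1]
grip_width: 0.051
```

jog_arm(jaw=[0.6, 0.7, 0.8, 0.9, 1, 1, 1, 1], linear=[[0, 0, 0], [0, 0, 0], [0, 0, 0], [0, 0, 0], [0, 0, 0], [0, 0, 0], [0, 0, 0], [0, 0, 0]], delta_rot=[[0, 0, 0], [0, 0, 0], [0, 0, 0], [0, 0, 0], [0, 0, 0], [0, 0, 0], [0, 0, 0], [0, 0, 0]])

```text
clock: 4.97
eef_pos: [0.4412, 0.0211, 0.1521]
tool_rot: [0.984, 0.179, 0.0, 0.0]
ft_force: [-2.6, -1.3, 5.3]
grip_width: 0.0192
```

```bash
python3 -c "
from h import *
st(); c,im,d=snap('wrist','w4')"
```

```text
t4.97 p [0.4412 0.0211 0.1521] j6 1.26 grip 0.0192 F [-2.6 -1.3  5.3] M [-0.25  0.64 -0.01]
phi 20.58 tilt z [ 6.e-04 -5.e-04 -1.e+00]
```

View pics/w4.png

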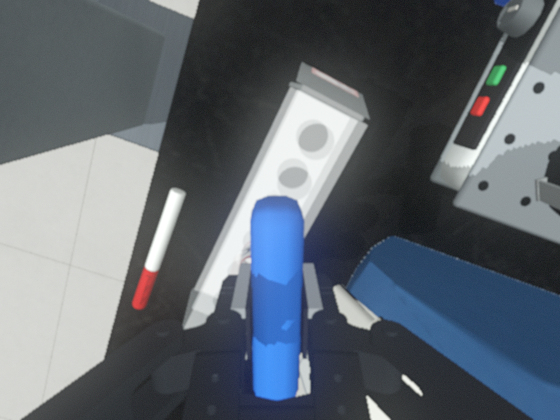

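jog_arm(jaw=[1, 1, 1, 1, 1, 1, 1, 1], linear=[[0, 0, -0.004], [0, 0, -0.014], [0, 0, -0.03], [0, 0, -0.05], [0, 0, -0.07], [0, 0, -0.09], [0, 0, -0.105], [0, 0, -0.115]], delta_rot=[[0, 0, 0], [0, 0, 0], [0, 0, 0], [0, 0, 0], [0, 0, 0], [0, 0, 0], [0, 0, 0], [0, 0, 0]])

```text
clock: 5.68
eef_pos: [0.4419, 0.0215, 0.268]
tool_rot: [0.984, 0.179, 0.001, -0.0]
ft_force: [0.1, 0.4, -3.7]
grip_width: 0.0191
```

```bash
python3 -c "
from h import *
st(); c,im,d=snap('scene','s5')"
```

```text
t5.68 p [0.4419 0.0215 0.268 ] j6 1.26 grip 0.0191 F [ 0.1  0.4 -3.7] M [ 0.04  0.01 -0.04]
phi 20.60 tilt z [ 2.3e-03  4.0e-04 -1.0e+00]
```

View pics/s5.png

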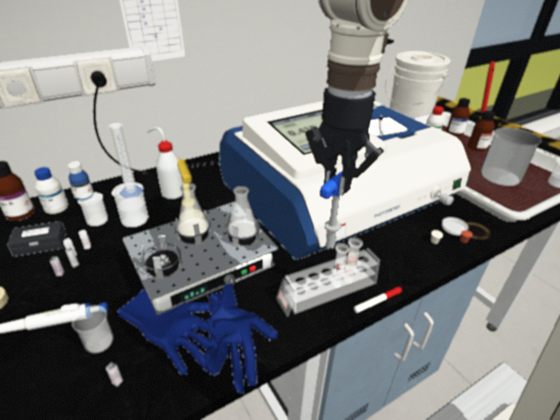

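jog_arm(jaw=[1, 1, 1, 1, 1, 1, 1, 1], linear=[[0, 0, -0.015], [0, -0.01, -0.035], [0.005, -0.035, -0.055], [0.015, -0.065, -0.07], [0.03, -0.095, -0.08], [0.05, -0.125, -0.085], [0.075, -0.15, -0.09], [0.1, -0.165, -0.092]], delta_rot=[[0, 0, 0], [0, 0, 0], [0, 0, 0], [0, 0, 0], [0, 0, 0], [0, 0, 0], [0, 0, 0], [0, 0, 0]])

```text
clock: 6.4
eef_pos: [0.4765, 0.214, 0.3587]
tool_rot: [0.984, 0.18, 0.0, -0.001]
ft_force: [1.1, -0.1, -1.5]
grip_width: 0.0187
```

```bash
python3 -c "
from h import *
go((.606,.303,.36),20.7)"
```

```text
t6.40 p [0.4765 0.214  0.3587] j6 1.63 grip 0.0187 F [ 1.1 -0.1 -1.5] M [-0.03 -0.07  0.01]
phi 20.74 tilt z [ 5.0e-04  1.5e-03 -1.0e+00]
linear [ 0.1526 -0.0374 -0.0011] rot [-0.07 -0.06  0.04]
```

jog_arm(jaw=[1, 1, 1, 1, 1, 1, 1, 1], linear=[[0.02, -0.005, 0], [0.05, -0.012, 0], [0.08, -0.02, 0], [0.11, -0.028, 0], [0.135, -0.034, 0], [0.148, -0.037, 0], [0.152, -0.037, 0], [0.152, -0.037, 0]], delta_rot=[[0, 0, 0], [0, 0, 0], [0, 0, 0], [0, 0, 0], [0, 0, 0], [0, 0, 0], [0, 0, 0], [0, 0, 0]])

```text
clock: 7.07
eef_pos: [0.6068, 0.2996, 0.3555]
tool_rot: [0.984, 0.179, -0.002, 0.0]
ft_force: [-0.8, -0.4, -2.6]
grip_width: 0.0191
```

```bash
python3 -c "
from h import *
st(); c,im,d=snap('wrist','w6'); st()"
```

```text
t7.07 p [0.6068 0.2996 0.3555] j6 1.67 grip 0.0191 F [-0.8 -0.4 -2.6] M [0.01 0.05 0.05]
phi 20.61 tilt z [-0.0031 -0.0015 -1.    ]
t7.12 p [0.6061 0.2991 0.3566] j6 1.67 grip 0.0190 F [-0.4  0.2 -2.1] M [ 0.01  0.03 -0.01]
phi 20.60 tilt z [-0.0024 -0.0012 -1.    ]
```

View pics/w6.png

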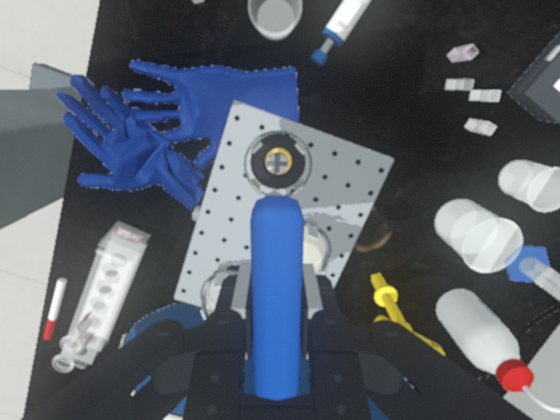

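jog_arm(jaw=[1, 1, 1, 1, 1, 1, 1, 1], linear=[[0, 0, 0], [0, 0, 0], [0, 0, 0], [0, 0, 0], [0, 0, 0], [0, 0, 0], [0, 0, 0], [0, 0, 0]], delta_rot=[[0, 0, -5], [0, 0, -12], [0, 0, -19], [0, 0, -26], [0, 0, -33], [0, 0, -40], [0, 0, -47], [0, 0, -54]])

```text
clock: 7.78
eef_pos: [0.6051, 0.2982, 0.3595]
tool_rot: [0.794, 0.608, 0.0, 0.0]
ft_force: [0.4, -0.1, -2.1]
grip_width: 0.0192
```

jog_arm(jaw=[1, 1, 1, 1, 1, 1, 1, 1], linear=[[0, 0, 0], [0, 0, 0], [0, 0, 0], [0, 0, 0], [0, 0, 0], [0, 0, 0], [0, 0, 0], [0, 0, 0]], delta_rot=[[0, 0, -7], [0, 0, -14], [0, 0, -21], [0, 0, -28], [0, 0, -35], [0, 0, -42], [0, 0, -49], [0, 0, -56]])

```text
clock: 8.45
eef_pos: [0.6051, 0.2982, 0.3595]
tool_rot: [0.415, 0.91, 0.0, 0.0]
ft_force: [0.5, -0.5, -2.2]
grip_width: 0.0191
```

jog_arm(jaw=[1, 1, 1, 1, 1, 1, 1, 1], linear=[[0, 0, 0], [0, 0, 0], [0, 0, 0], [0, 0, 0], [0, 0, 0], [0, 0, 0], [0, 0, 0], [0, 0, 0]], delta_rot=[[0, 0, -7], [0, 0, -14], [0, 0, -21], [0, 0, -28], [0, 0, -35], [0, 0, -42], [0, 0, -49], [0, 0, -56]])

```text
clock: 9.12
eef_pos: [0.6051, 0.2982, 0.3595]
tool_rot: [-0.06, 0.998, 0.0, 0.0]
ft_force: [0.0, 0.1, -2.1]
grip_width: 0.0189
```

jog_arm(jaw=[1, 1, 1, 1, 1, 1, 1, 1], linear=[[0, 0, 0], [0, 0, 0], [0, 0, 0], [0, 0, 0], [0, 0, 0], [0, 0, 0], [0, 0, 0], [0, 0, 0]], delta_rot=[[0, 0, -7], [0, 0, -14], [0, 0, -14], [0, 0, -14], [0, 0, -14], [0, 0, -14], [0, 0, -14], [0, 0, -14]])

```text
clock: 9.78
eef_pos: [0.606, 0.2991, 0.3583]
tool_rot: [-0.178, 0.984, -0.0, -0.0]
ft_force: [-0.1, -0.8, -2.8]
grip_width: 0.0192
```

```bash
python3 -c "
from h import *
st(); c,im,d=snap('wrist','w7'); snap('scene','s7')"
```

```text
t9.78 p [0.606  0.2991 0.3583] j6 -1.47 grip 0.0192 F [-0.1 -0.8 -2.8] M [-0.05 -0.    0.  ]
phi -159.45 tilt z [-1.e-04 -0.e+00 -1.e+00]
```

View pics/w7.png

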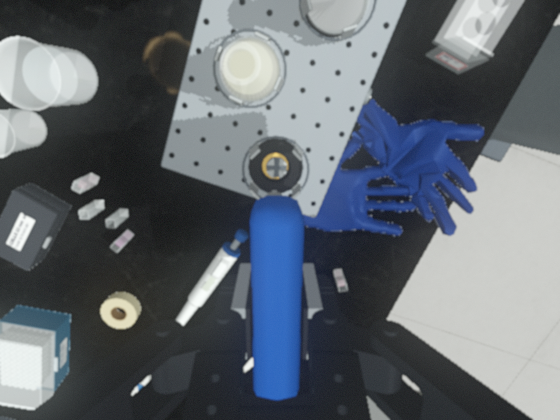

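View pics/s7.png

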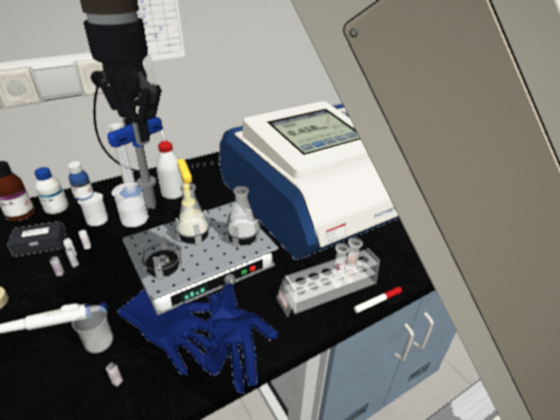

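```bash
python3 -c "
from h import *
for t,(u,v) in dict(w6=(278,163),w7=(275,167)).items():
    c,im,d=load(t); b=cv2.resize(im[v-35:v+35,u-35:u+35],None,fx=8,fy=8,interpolation=cv2.INTER_CUBIC)
    cv2.imwrite('pics/'+t+'c.png',b[:,:,::-1])
a=np.hstack([cv2.resize(cv2.imread('pics/w6c.png'),(400,400)),cv2.resize(cv2.imread('pics/w7c.png'),(400,400))]);cv2.imwrite('pics/w67.png',a)
"
```

```text
(no output)
```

View pics/w67.png

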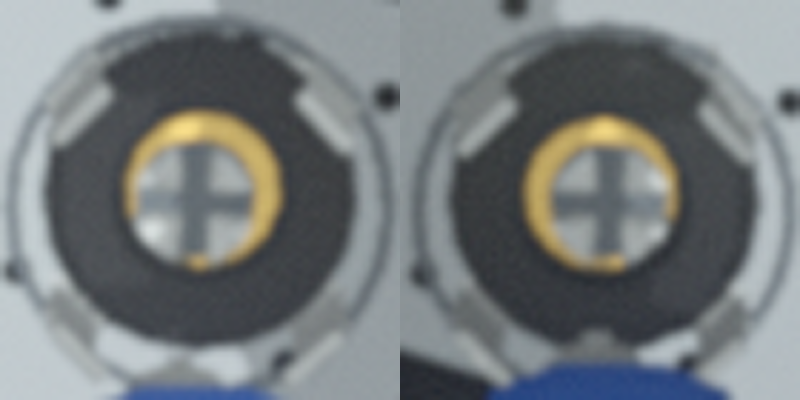

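```bash
python3 - <<'E'
import h
from h import *
from scipy.optimize import least_squares
from m3 import fit_seat
import m3
src=open('m3.py').read().replace('np.arange(230,320,1.)','np.arange(150,260,1.)').replace("[:600,:800]","")
ns={'__name__':'x'}; exec(src,ns); fs=ns['fit_seat']
a=fs('w6',(243,313,128,198),np.array([282,268]),[(-10,30),(60,120),(150,190)])
b=fs('w7',(240,310,132,202),np.array([287,266]),[(-10,30),(55,72),(108,125),(150,190)])
print((a+b)/2)
im=np.hstack([cv2.resize(cv2.imread(f'pics/{t}_fit.png'),(400,400)) for t in('w6','w7')]);cv2.imwrite('pics/w67f.png',im)
E
```

```text
w6 68 free [0.60661957 0.30363437 0.03058743] fixed [0.60647883 0.30529993] rms 0.0008674626530233636
centre px (np.float64(278.2267993188118), np.float64(160.720196246477))
w7 55 free [0.60652218 0.30268478 0.0307468 ] fixed [0.60682346 0.3010087 ] rms 0.0009038815147045628
centre px (np.float64(275.26618411594603), np.float64(165.93725688668485))
[0.60665115 0.30315432]
```

View pics/w67f.png

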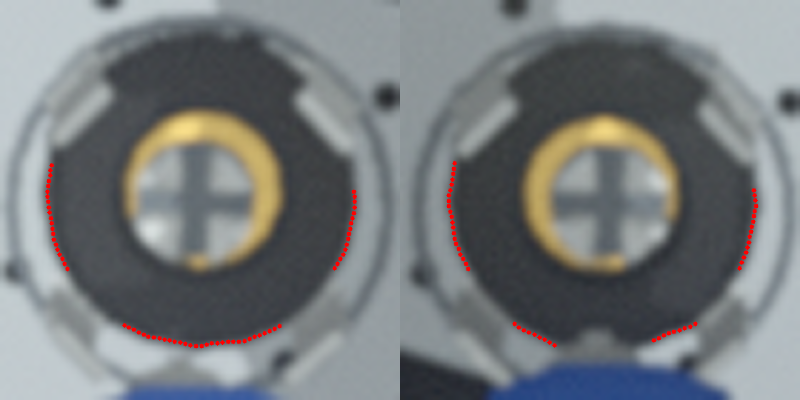

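```bash
python3 -c "
from h import *
o=[]
for t in('w6','w7'):
    c,im,d=load(t); o.append(cv2.resize(im[175:205,256:296],None,fx=10,fy=10,interpolation=cv2.INTER_NEAREST)); print(t); print(im[182:200,262:290,0]); print(np.round(d[184:200:2,266:286:3],3))
cv2.imwrite('pics/bump.png',np.hstack(o)[:,:,::-1])
"
```

```text
w6
[[ 67  63  67  70  67  66  67  65  68  68  67  66  67  65  64  64  65  62
   65  67  65  64  64  63  62  60  66  59]
 [ 76  68  64  64  66  64  67  65  65  66  64  64  68  64  66  66  64  63
   64  64  63  64  65  62  63  64  63  61]
 [119 101  78  68  64  64  65  67  66  65  65  65  66  66  66  65  62  62
   63  66  61  63  63  65  60  62  60  62]
 [168 148 127 102  81  68  64  64  68  66  69  73  68  67  63  65  64  63
   63  64  63  63  64  62  62  61  70  73]
 [190 181 168 151 127 101  81  70  72  72  70  75  70  64  62  63  62  61
   61  61  63  62  61  64  66  74  89 105]
 [194 192 190 182 169 153 131 118 109 100  90  83  76  70  66  64  64  67
   68  70  74  79  80  84  96 110 123 133]
 [194 194 193 193 189 181 174 166 158 148 132 125 116 104  94  88  94 106
  116 122 124 129 128 123 130 137 144 148]
 [193 194 193 194 193 192 191 190 184 179 168 161 151 142 137 138 146 156
  167 172 173 174 168 157 149 149 152 149]
 [185 190 192 194 194 193 194 195 191 184 169 160 154 150 157 170 179 186
  191 192 191 191 186 175 158 151 151 145]
 [164 175 185 191 194 193 192 189 184 174 15
[... 3141 characters left out ...]
8  62  50  43  40  43  42  45  47  47  47  45  46  46  43  49
   45  46  47  45  50  51  57  57  52  45]
 [ 63  59  46  43  42  45  43  45  40  42  42  44  42  46  45  43  41  43
   48  40  43  40  42  43  46  46  45  43]
 [ 39  42  40  41  45  43  43  41  47  39  45  43  46  44  45  42  44  45
   45  45  46  44  47  44  46  41  46  45]]
[[0.411 0.41  0.412 0.411 0.412 0.411 0.41 ]
 [0.412 0.412 0.414 0.411 0.411 0.412 0.412]
 [0.413 0.412 0.413 0.412 0.413 0.413 0.413]
 [0.413 0.414 0.278 0.277 0.415 0.414 0.414]
 [0.432 0.275 0.273 0.271 0.273 0.414 0.417]
 [0.432 0.27  0.267 0.266 0.268 0.271 0.432]
 [0.136 0.135 0.135 0.135 0.136 0.136 0.135]
 [0.134 0.132 0.133 0.133 0.134 0.133 0.134]]
```

View pics/bump.png

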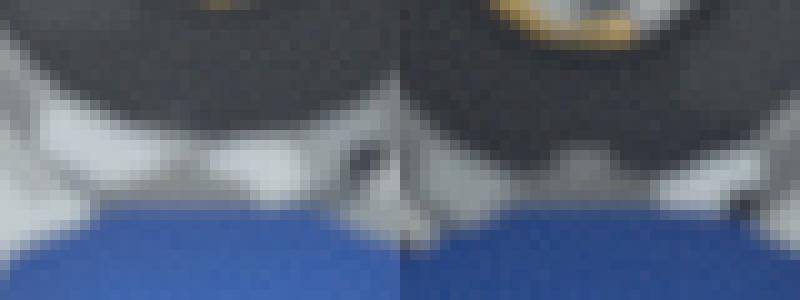

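```bash
python3 - <<'E'
from h import *
c,im,d=load('s7'); crop=im[110:220,100:190]
cv2.imwrite('pics/s7c.png',cv2.resize(crop,None,fx=5,fy=5,interpolation=cv2.INTER_CUBIC)[:,:,::-1])
# predicted axis for vertical key beneath TCP
tcp=np.array([.606,.2991,.3590])
a=proj(c,tcp); b=proj(c,tcp-[0,0,.145]); print('pred',a,b)
dist=np.linalg.norm
for v in range(128,216,4):
    row=d[v,100:190]; 
    # expected depth
    o,dr=ray(c,a[0]+(b[0]-a[0])*(v-a[1])/(b[1]-a[1]),v)
    t=dist((tcp-o)[:2])/dist(dr[:2])
    k=np.where(abs(row-t)<.03)[0]+100
    if len(k): 
        u0,u1=k.min(),k.max(); p=pt(c,(u0+u1)/2,v,np.median(d[v,k])); print(v,u0,u1,len(k),(u0+u1)/2,np.round(p,4),'pred u %.1f'%(a[0]+(b[0]-a[0])*(v-a[1])/(b[1]-a[1])))
c,im,d=load('w7')
for v in range(205,330,12):
    h=im[v].astype(int); k=np.where((h[:,2]-h[:,0]>60))[0]; k=k[(k>235)&(k<315)]; k2=np.where(d[v]<.16)[0]; k2=k2[(k2>235)&(k2<315)]
    print(v,k.min(),k.max(),(k.min()+k.max())/2, d[v,275])
E
```

```text
pred (np.float64(136.69403298802212), np.float64(131.11028415504217)) (np.float64(152.61764566354336), np.float64(207.13461371276884))
128 120 161 41 140.5 [0.59   0.2955 0.3696] pred u 136.0
132 109 157 42 133.0 [0.5916 0.3072 0.365 ] pred u 136.9
136 122 149 26 135.5 [0.5899 0.3052 0.3587] pred u 137.7
140 124 149 26 136.5 [0.5889 0.3051 0.3525] pred u 138.6
144 125 145 17 135.0 [0.5968 0.3072 0.3429] pred u 139.4
148 135 143 9 139.0 [0.6007 0.3019 0.333 ] pred u 140.2
152 135 144 10 139.5 [0.6013 0.3023 0.3258] pred u 141.1
156 136 145 10 140.5 [0.6019 0.302  0.3183] pred u 141.9
160 137 145 9 141.0 [0.6024 0.3024 0.311 ] pred u 142.7
164 138 146 9 142.0 [0.6024 0.3022 0.3036] pred u 143.6
168 139 147 9 143.0 [0.6014 0.3021 0.2966] pred u 144.4
172 140 148 9 144.0 [0.6008 0.302  0.2893] pred u 145.3
176 141 148 8 144.5 [0.6022 0.3023 0.2811] pred u 146.1
180 137 155 19 146.0 [0.6091 0.3001 0.2689] pred u 146.9
184 137 154 18 145.5 [0.5982 0.3041 0.2682] pred u 147.8
188 142 152 11 147.0 [0.5994 0.3029 0.2591] pred u 148.6
192 143 153 11 148.0 [0.6006 0.3024 0.2503] pred u 149.4
196 144 154 11 149.0 [0.5995 0.3023 0.2426] pred u 150.3
200 144 154 11 149.0 [0.602  0.3033 0.2331] pred u 151.1
204 145 155 11 150.0 [0.6015 0.3031 0.2249] pred u 152.0
208 147 154 6 150.5 [0.6029 0.3035 0.2156] pred u 152.8
205 254 297 275.5 0.12614754
217 250 310 280.0 0.12295293
229 250 303 276.5 0.12304237
241 240 303 271.5 0.12468173
253 237 303 270.0 0.12639077
265 251 302 276.5 0.12734127
277 251 302 276.5 0.12994146
289 252 301 276.5 0.1313405
301 252 301 276.5 0.13367164
313 252 300 276.0 0.13387832
325 253 300 276.5 0.1356445
```

View pics/s7c.png

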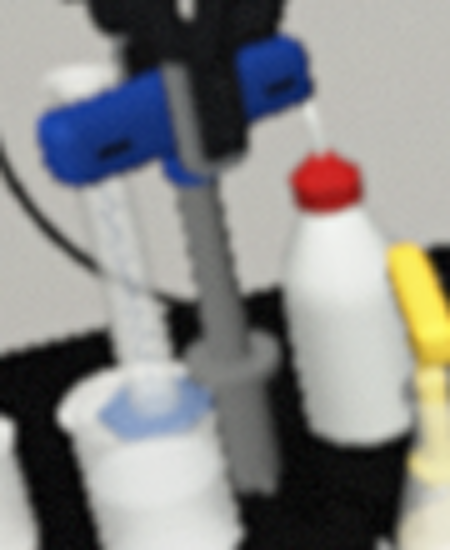

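jog_arm(jaw=[1, 1, 1, 1, 1, 1, 1, 1], linear=[[-0.001, 0.002, 0.01], [-0.002, 0.0035, 0.03], [-0.002, 0.0035, 0.05], [-0.002, 0.0035, 0.065], [-0.002, 0.0035, 0.074], [-0.002, 0.0035, 0.074], [-0.002, 0.0035, 0.074], [-0.002, 0.0035, 0.074]], delta_rot=[[0.3, 0.3, 0], [0.67, 0.68, 0], [0.67, 0.68, 0], [0.67, 0.68, 0], [0.67, 0.68, 0], [0.67, 0.68, 0], [0.67, 0.68, 0], [0.67, 0.68, 0]])

```text
clock: 10.55
eef_pos: [0.6069, 0.3033, 0.2848]
tool_rot: [-0.179, 0.984, -0.007, -0.004]
ft_force: [0.7, -0.0, -2.5]
grip_width: 0.0191
```

```bash
python3 -c "
from h import *
st(); c,im,d=snap('wrist','w8');st(); snap('scene','s8'); st()
c,im,d=load('s8'); cv2.imwrite('pics/s8c.png',cv2.resize(im[120:290,100:220],None,fx=5,fy=3.5,interpolation=cv2.INTER_CUBIC)[:,:,::-1])
"
```

```text
t10.55 p [0.6069 0.3033 0.2848] j6 -1.46 grip 0.0191 F [ 0.7 -0.  -2.5] M [ 0.   -0.02  0.03]
phi -159.41 tilt z [-0.0062 -0.0148 -0.9999]
t10.60 p [0.6071 0.3034 0.2853] j6 -1.46 grip 0.0193 F [-0.2  0.3 -1.7] M [ 0.01 -0.04  0.04]
phi -159.41 tilt z [-0.0053 -0.0143 -0.9999]
t10.65 p [0.6072 0.3034 0.2855] j6 -1.46 grip 0.0190 F [ 0.  -0.3 -1.9] M [-0.03  0.02 -0.05]
phi -159.41 tilt z [-0.005  -0.0142 -0.9999]
```

View pics/w8.png

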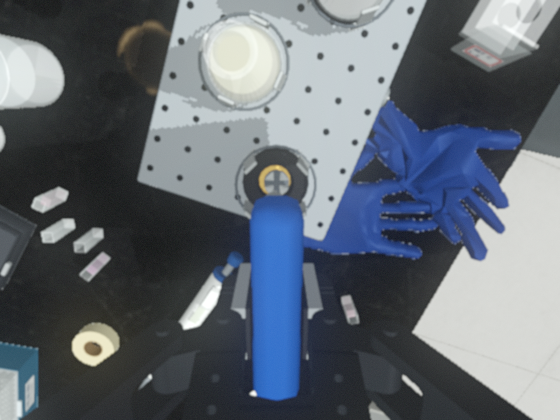

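View pics/s8c.png

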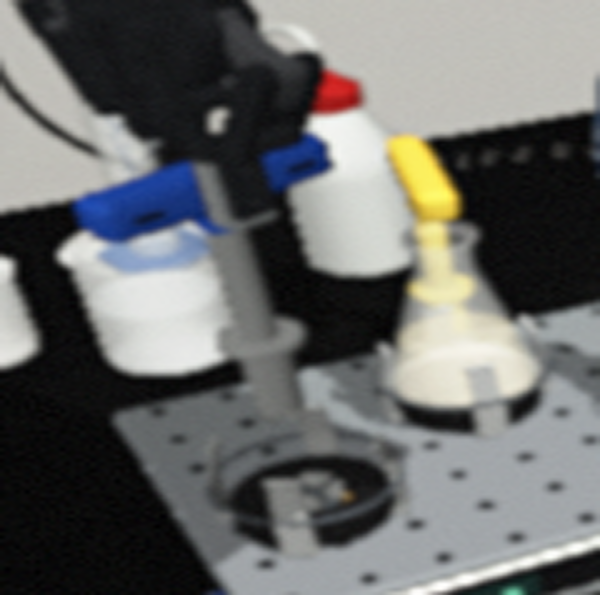

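```bash
python3 - <<'E'
from h import *
c,im,d=load('s8')
print('thread seat',proj(c,[.6066,.3032,.086]),'tip',proj(c,[.6066,.3032,.1405]),'tcp',proj(c,[.6066,.3032,.2855]))
o,_=ray(c,0,0)
for v in range(176,242,4):
    row=d[v,130:180]; k=np.where((row>.55)&(row<.80))[0]+130
    uu=proj(c,np.array([[.6066,.3032,z] for z in np.linspace(.1,.3,400)])); pu=np.interp(-v,-uu[1][::-1][::-1],uu[0]) if 0 else np.interp(v,uu[1][::-1],uu[0][::-1])
    print(v,k.min() if len(k) else 0,k.max() if len(k) else 0,np.round(row[k-130][[0,len(k)//2,-1]],3) if len(k) else '', 'pred %.1f'%pu)
b=cv2.resize(im[215:285,130:210],None,fx=10,fy=8,interpolation=cv2.INTER_CUBIC)
cv2.imwrite('pics/s8d.png',b[:,:,::-1])
E
```

```text
thread seat (np.float64(161.551929738098), np.float64(260.50414708815305)) tip (np.float64(157.01904100383925), np.float64(239.33870851761327)) tcp (np.float64(142.73495963664323), np.float64(172.6419805725762))
176 130 154 [0.609 0.619 0.628] pred 143.5
180 130 154 [0.61  0.624 0.634] pred 144.3
184 130 150 [0.615 0.636 0.636] pred 145.2
188 141 149 [0.647 0.647 0.654] pred 146.0
192 142 150 [0.651 0.651 0.659] pred 146.9
196 143 150 [0.656 0.656 0.662] pred 147.7
200 144 151 [0.661 0.661 0.666] pred 148.6
204 145 152 [0.665 0.667 0.67 ] pred 149.5
208 146 153 [0.67  0.671 0.676] pred 150.3
212 147 158 [0.675 0.68  0.696] pred 151.2
216 143 160 [0.69  0.679 0.693] pred 152.0
220 143 177 [0.684 0.681 0.798] pred 152.9
224 148 177 [0.697 0.693 0.8  ] pred 153.7
228 149 159 [0.701 0.694 0.708] pred 154.6
232 150 159 [0.703 0.701 0.708] pred 155.4
236 151 164 [0.709 0.707 0.754] pred 156.3
240 152 165 [0.716 0.764 0.762] pred 157.2
```

View pics/s8d.png

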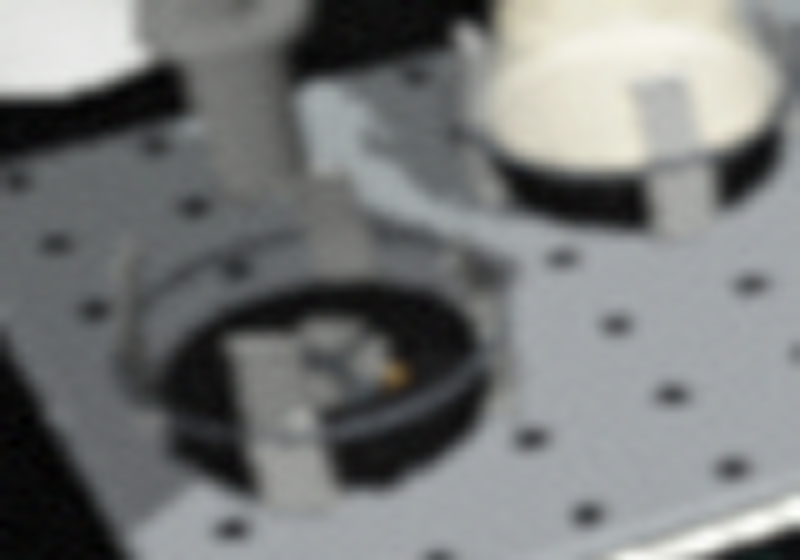

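```bash
python3 - <<'E'
from h import *
c,im,d=load('scene0'); 
b=cv2.resize(im[235:285,130:195],None,fx=12,fy=12,interpolation=cv2.INTER_CUBIC)
b=np.clip(b.astype(float)*1.6+10,0,255).astype(np.uint8)
# predicted seat-top circle & bore circle at (.6066,.3032)
def P(p): 
    u,v=proj(c,np.array(p)); return np.stack([(u+.5-130)*12-.5,(v+.5-235)*12-.5],-1)
t=np.linspace(0,2*np.pi,60)
for r,z,col in((.032,.086,(255,0,0)),(.017,.086,(255,255,0)),(.032,.07,(0,255,0))):
    q=P(np.c_[.6066+r*np.cos(t),.3032+r*np.sin(t),0*t+z]).astype(np.int32); cv2.polylines(b,[q],True,col,1)
cv2.imwrite('pics/s0seat.png',b[:,:,::-1])
E
```

```text
(no output)
```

View pics/s0seat.png

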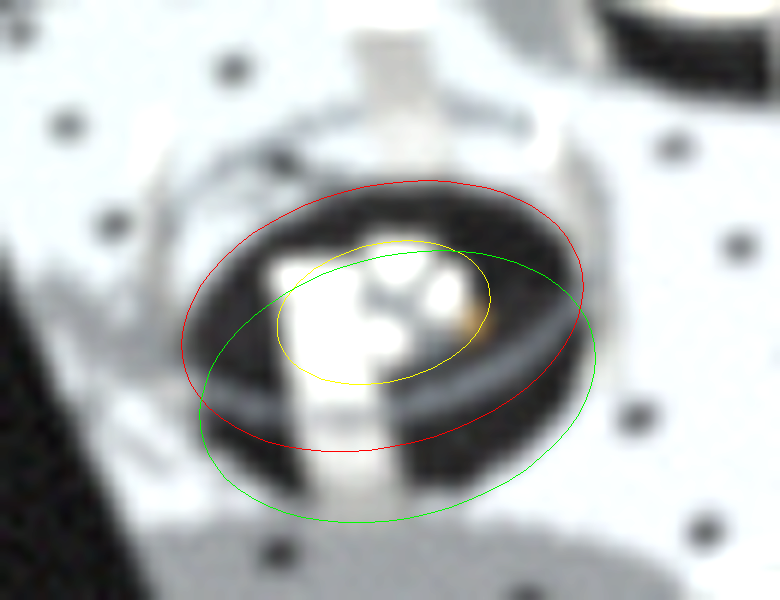

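```bash
python3 - <<'E'
from h import *
c,im,d=load('s8'); g=im.astype(float)
uu=proj(c,np.array([[.6066,.3032,z] for z in np.linspace(.1,.3,400)]))
for v in (186,188,190,192,194,196,198,200,202,222,224,226,228,230,232):
    pu=np.interp(v,uu[1][::-1],uu[0][::-1]); w=range(int(pu)-9,int(pu)+11)
    r=np.array([im[v,u].astype(int).sum()//3 for u in w]); print(v,'%.1f'%pu,w[0],r)
print('du/dy',(np.array(proj(c,[.6066,.3042,.12]))-np.array(proj(c,[.6066,.3032,.12]))),'du/dx',(np.array(proj(c,[.6076,.3032,.12]))-np.array(proj(c,[.6066,.3032,.12]))))
E
```

```text
186 145.6 136 [160 166 177 180 156 122  93  88  94  99 101  95  81  56  27  13  12  14
  13  15]
188 146.0 137 [149 147 145 142 133 122 115 114 114 110 101  88  62  33  16  15  16  10
  15  16]
190 146.5 137 [151 147 144 137 127 122 116 116 114 112 104  95  77  50  22  14  16  12
  15  13]
192 146.9 137 [155 153 153 154 147 125 115 114 116 114 107  99  85  58  31  16  13  16
  14  14]
194 147.3 138 [160 162 171 166 146 126 118 114 116 111 103  92  73  46  20  14   7  16
  14  18]
196 147.7 138 [189 191 192 184 170 139 120 115 115 113 108  98  83  55  28  15  11  12
  13   8]
198 148.2 139 [212 204 193 181 151 128 117 117 115 110 102  91  70  39  16   8  10  13
   8   9]
200 148.6 139 [219 215 209 201 177 142 120 116 116 112 107  96  79  52  28  11   8   9
   9   9]
202 149.0 140 [219 215 207 185 142 115 114 117 115 108 101  90  66  37  14  12  10   2
  12  13]
222 153.3 144 [159 107  86  94 108 117 119 116 113 112 106 104  92  76  51  23  12   7
  13  11]
224 153.7 144 [ 43  18  15  33  70 102 114 115 114 113 109 104  97  82  61  36  37  54
  62  66]
226 154.2 145 [ 11  12  21  56  96 114 117 117 112 110 106  98  88  77  89 124 153 158
 151 131]
228 154.6 145 [ 11  11  17  48  86 109 115 115 113 112 108 100  92  85 105 143 165 168
 166 160]
230 155.0 146 [ 65  86 111 128 124 119 118 114 112 110 106  95  84  94 131 156 165 164
 165 160]
232 155.4 146 [ 78  99 111 111 113 115 118 114 113 110 106  99  89  85 114 148 162 165
 165 154]
du/dy [-0.51357356  0.17251087] du/dx [-0.15788893 -0.30140612]
```

jog_arm(jaw=[1, 1, 1, 1, 1, 1, 1, 1], linear=[[0, 0, 0], [0, 0, 0], [0, 0, 0], [0, 0, 0], [0, 0, 0], [0, 0, 0], [0, 0, 0], [0, 0, 0]], delta_rot=[[-0.07, 0.07, 6], [-0.15, 0.15, 13], [-0.24, 0.23, 20], [-0.32, 0.32, 27], [-0.4, 0.4, 34], [-0.48, 0.48, 41], [-0.57, 0.56, 48], [-0.65, 0.64, 55]])

```text
clock: 11.32
eef_pos: [0.6072, 0.3033, 0.2854]
tool_rot: [0.299, 0.954, -0.003, -0.007]
ft_force: [-0.5, -0.3, -2.4]
grip_width: 0.0193
```

jog_arm(jaw=[1, 1, 1, 1, 1, 1, 1, 1], linear=[[0, 0, 0], [0, 0, 0], [0, 0, 0], [0, 0, 0], [0, 0, 0], [0, 0, 0], [0, 0, 0], [0, 0, 0]], delta_rot=[[-0.08, 0.08, 7], [-0.16, 0.16, 14], [-0.25, 0.25, 21], [-0.33, 0.33, 28], [-0.41, 0.41, 35], [-0.5, 0.49, 42], [-0.58, 0.57, 49], [-0.66, 0.66, 56]])

```text
clock: 11.98
eef_pos: [0.6072, 0.3033, 0.2854]
tool_rot: [0.712, 0.702, 0.001, -0.008]
ft_force: [-0.3, 1.1, -1.9]
grip_width: 0.0187
```

jog_arm(jaw=[1, 1, 1, 1, 1, 1, 1, 1], linear=[[0, 0, 0], [0, 0, 0], [0, 0, 0], [0, 0, 0], [0, 0, 0], [0, 0, 0], [0, 0, 0], [0, 0, 0]], delta_rot=[[-0.08, 0.08, 7], [-0.16, 0.16, 14], [-0.25, 0.25, 21], [-0.33, 0.33, 28], [-0.41, 0.41, 35], [-0.5, 0.49, 42], [-0.58, 0.57, 49], [-0.66, 0.66, 56]])

```text
clock: 12.65
eef_pos: [0.6071, 0.3032, 0.2854]
tool_rot: [0.958, 0.286, 0.005, -0.008]
ft_force: [-0.2, 0.2, -2.5]
grip_width: 0.0189
```

jog_arm(jaw=[1, 1, 1, 1, 1, 1, 1, 1], linear=[[0, 0, 0], [0, 0, 0], [0, 0, 0], [0, 0, 0], [0, 0, 0], [0, 0, 0], [0, 0, 0], [0, 0, 0]], delta_rot=[[-0.08, 0.08, 7], [-0.15, 0.15, 13], [-0.15, 0.15, 13], [-0.15, 0.15, 13], [-0.15, 0.15, 13], [-0.15, 0.15, 13], [-0.15, 0.15, 13], [-0.15, 0.15, 13]])

```text
clock: 13.32
eef_pos: [0.6068, 0.3031, 0.2843]
tool_rot: [0.984, 0.179, 0.005, -0.007]
ft_force: [1.4, 0.8, -2.7]
grip_width: 0.019
```

```bash
python3 -c "
from h import *
st(); c,im,d=snap('scene','s9'); st()
c8,i8,d8=load('s8')
o=[cv2.resize(i[170:280,125:200],None,fx=5.3,fy=5.3,interpolation=cv2.INTER_CUBIC) for i in(i8,im)]
cv2.imwrite('pics/s89.png',np.hstack(o)[:,:,::-1])
uu=proj(c,np.array([[.6066,.3032,z] for z in np.linspace(.1,.3,400)]))
for v in (190,194,198,202,224,226,228,230,232,234):
    pu=np.interp(v,uu[1][::-1],uu[0][::-1]); w=range(int(pu)-9,int(pu)+11)
    for i in (i8,im): print(v,'%.1f'%pu,w[0],[int(i[v,u].astype(int).sum()//3) for u in w])
"
```

```text
t13.32 p [0.6068 0.3031 0.2843] j6 1.67 grip 0.0190 F [ 1.4  0.8 -2.7] M [0.02 0.03 0.02]
phi 20.60 tilt z [ 0.0068  0.0153 -0.9999]
t13.37 p [0.6067 0.3031 0.2843] j6 1.67 grip 0.0190 F [-0.4  0.3 -2.2] M [-0.04  0.04 -0.07]
phi 20.59 tilt z [ 0.0067  0.0153 -0.9999]
190 146.5 137 [151, 147, 144, 137, 127, 122, 116, 116, 114, 112, 104, 95, 77, 50, 22, 14, 16, 12, 15, 13]
190 146.5 137 [152, 146, 144, 138, 129, 113, 109, 116, 118, 119, 112, 109, 97, 80, 53, 24, 14, 17, 13, 13]
194 147.3 138 [160, 162, 171, 166, 146, 126, 118, 114, 116, 111, 103, 92, 73, 46, 20, 14, 7, 16, 14, 18]
194 147.3 138 [157, 162, 170, 175, 161, 124, 107, 115, 118, 121, 113, 107, 96, 73, 44, 23, 14, 12, 14, 17]
198 148.2 139 [212, 204, 193, 181, 151, 128, 117, 117, 115, 110, 102, 91, 70, 39, 16, 8, 10, 13, 8, 9]
198 148.2 139 [213, 203, 195, 183, 160, 122, 110, 113, 119, 118, 113, 105, 89, 67, 39, 14, 9, 3, 13, 10]
202 149.0 140 [219, 215, 207, 185, 142, 115, 114, 117, 115, 108, 101, 90, 66, 37, 14, 12, 10, 2, 12, 13]
202 149.0 140 [217, 214, 207, 194, 164, 129, 112, 117, 121, 118, 111, 100, 86, 60, 31, 13, 10
[... 606 characters left out ...]
, 93, 84, 103, 144, 164, 168, 165, 161]
230 155.0 146 [65, 86, 111, 128, 124, 119, 118, 114, 112, 110, 106, 95, 84, 94, 131, 156, 165, 164, 165, 160]
230 155.0 146 [65, 74, 95, 117, 121, 120, 120, 117, 114, 110, 105, 98, 84, 93, 128, 155, 164, 165, 164, 161]
232 155.4 146 [78, 99, 111, 111, 113, 115, 118, 114, 113, 110, 106, 99, 89, 85, 114, 148, 162, 165, 165, 154]
232 155.4 146 [77, 97, 103, 104, 106, 115, 119, 119, 114, 113, 107, 100, 89, 83, 107, 146, 162, 166, 162, 158]
234 155.9 146 [86, 98, 102, 103, 104, 111, 117, 117, 114, 111, 108, 102, 93, 83, 101, 143, 159, 159, 159, 159]
234 155.9 146 [85, 98, 103, 101, 105, 113, 120, 119, 116, 112, 108, 102, 93, 81, 98, 140, 161, 159, 159, 159]
```

View pics/s89.png

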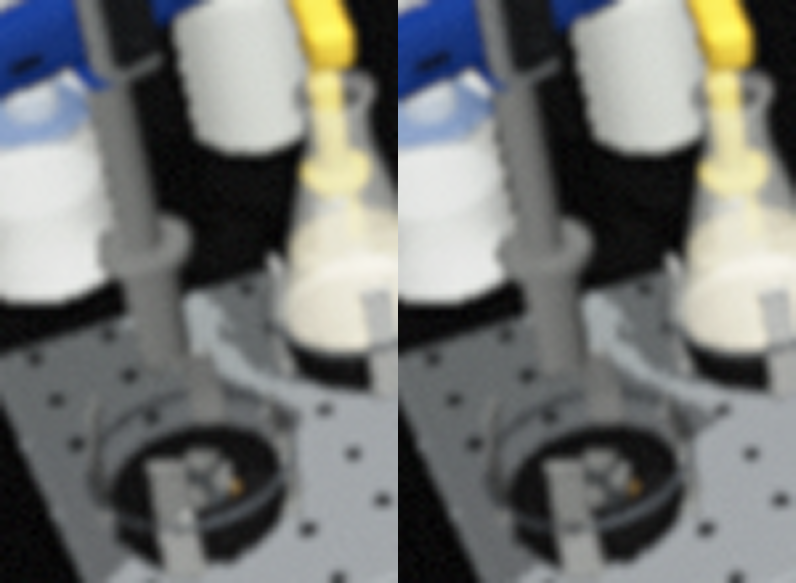

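```bash
python3 - <<'E'
from h import *
st(); snap('wrist','w10'); st()
src=open('m3.py').read().replace('np.arange(230,320,1.)','np.arange(170,300,1.)').replace("[:600,:800]","")
ns={'__name__':'x'}; exec(src,ns); fs=ns['fit_seat']
c,im,d=load('w10'); print('pred seat', proj(c,[.6066,.3032,.086])); c,im,d=load('w8'); print(proj(c,[.6066,.3032,.086]))
for t,(u,v) in dict(w8=(276,182),w10=(277,182)).items():
    c,im,d=load(t); b=cv2.resize(im[v-40:v+30,u-40:u+40],None,fx=5,fy=5,interpolation=cv2.INTER_CUBIC)
    cv2.imwrite('pics/'+t+'c.png',b[:,:,::-1])
cv2.imwrite('pics/w810.png',np.hstack([cv2.imread('pics/w8c.png'),cv2.imread('pics/w10c.png')]))
E
```

```text
t13.37 p [0.6067 0.3031 0.2843] j6 1.67 grip 0.0190 F [-0.4  0.3 -2.2] M [-0.04  0.04 -0.07]
phi 20.59 tilt z [ 0.0067  0.0153 -0.9999]
t13.42 p [0.6067 0.3031 0.2843] j6 1.67 grip 0.0191 F [-0.1  0.3 -1.6] M [-0.05  0.03  0.02]
phi 20.59 tilt z [ 0.0068  0.0152 -0.9999]
pred seat (np.float64(273.1513724774515), np.float64(183.5195459013908))
(np.float64(274.70862536252304), np.float64(183.1764667339564))
```

View pics/w810.png

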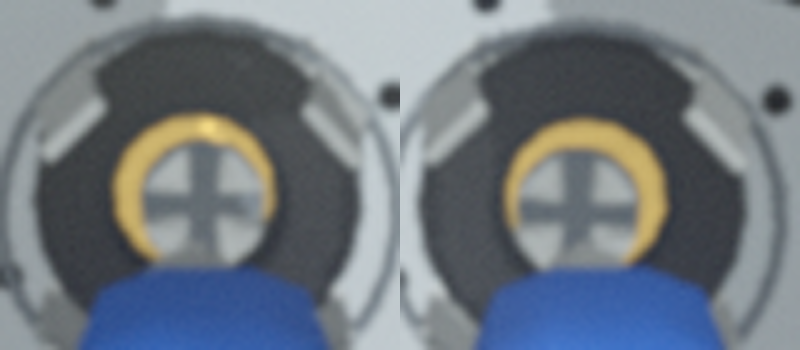

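jog_arm(jaw=[1, 1, 1, 1, 1, 1, 1, 1], linear=[[0, 0, 0], [0, 0, 0], [0, 0, 0], [0, 0, 0], [0, 0, 0], [0, 0, 0], [0, 0, 0], [0, 0, 0]], delta_rot=[[0.07, -0.07, -6], [0.15, -0.15, -13], [0.24, -0.23, -20], [0.32, -0.32, -27], [0.4, -0.4, -34], [0.48, -0.48, -41], [0.57, -0.56, -48], [0.65, -0.64, -55]])

```text
clock: 14.08
eef_pos: [0.6067, 0.3031, 0.2842]
tool_rot: [0.788, 0.615, 0.001, -0.008]
ft_force: [-0.8, -0.3, -1.2]
grip_width: 0.019
```

jog_arm(jaw=[1, 1, 1, 1, 1, 1, 1, 1], linear=[[0, 0, 0], [0, 0, 0], [0, 0, 0], [0, 0, 0], [0, 0, 0], [0, 0, 0], [0, 0, 0], [0, 0, 0]], delta_rot=[[0.08, -0.08, -7], [0.16, -0.16, -14], [0.25, -0.25, -21], [0.33, -0.33, -28], [0.41, -0.41, -35], [0.41, -0.41, -35], [0.41, -0.41, -35], [0.41, -0.41, -35]])

```text
clock: 14.75
eef_pos: [0.6067, 0.3031, 0.2843]
tool_rot: [0.57, 0.821, -0.001, -0.008]
ft_force: [-0.6, -0.3, -1.8]
grip_width: 0.019
```

```bash
python3 -c "
from h import *
o,T=st(); k=np.array([-.0118,.0117,1]); print(T@k)
snap('wrist','w11'); c,im,d=load('w11'); print(proj(c,[.6066,.3032,.086]))
cv2.imwrite('pics/w11c.png',cv2.resize(im[140:215,230:330],None,fx=8,fy=8,interpolation=cv2.INTER_CUBIC)[:,:,::-1])
o,T=st();print(T.T@(np.array([.6063,.3027,.245])-o['eef_pos']))
"
```

```text
t14.75 p [0.6067 0.3031 0.2843] j6 0.10 grip 0.0190 F [-0.6 -0.3 -1.8] M [-0.01 -0.03 -0.03]
phi 110.44 tilt z [-0.0151  0.0071 -0.9999]
[-4.53641723e-05  1.72689814e-04 -1.00013804e+00]
(np.float64(273.69514821114603), np.float64(182.9530145269849))
t14.80 p [0.6067 0.3031 0.2843] j6 0.10 grip 0.0189 F [ 0.3  0.  -2.9] M [-0.01  0.03  0.01]
phi 110.46 tilt z [-0.0151  0.0071 -0.9999]
[-6.47513738e-04 -8.03358768e-05  3.92886426e-02]
```

View pics/w11c.png

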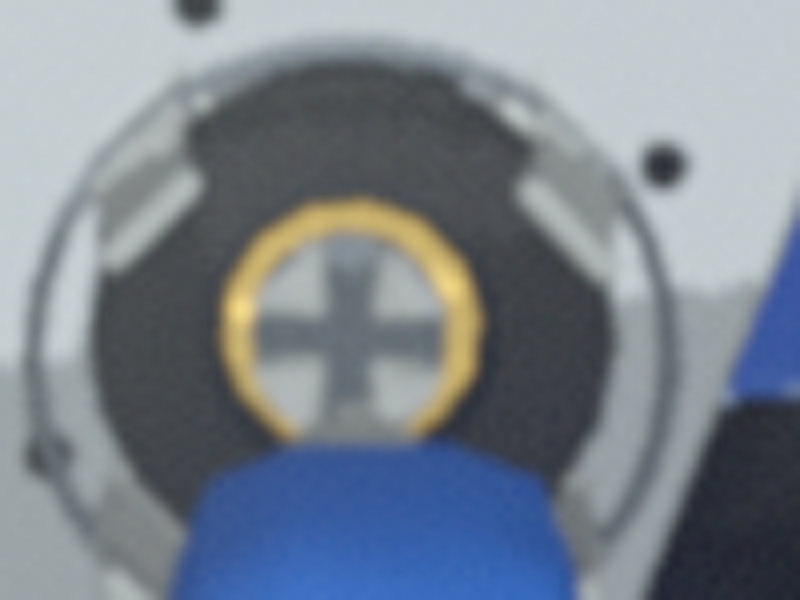

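jog_arm(jaw=[1, 1, 1, 1, 1, 1, 1, 1], linear=[[-0.0001, 0.0001, 0.008], [-0.0002, 0.0002, 0.018], [-0.0004, 0.0004, 0.028], [-0.0005, 0.0005, 0.035], [-0.0005, 0.0005, 0.04], [-0.0005, 0.0005, 0.042], [-0.0005, 0.0005, 0.042], [-0.0005, 0.0005, 0.042]], delta_rot=[[0, 0, 0], [0, 0, 0], [0, 0, 0], [0, 0, 0], [0, 0, 0], [0, 0, 0], [0, 0, 0], [0, 0, 0]])

```text
clock: 15.47
eef_pos: [0.6069, 0.3032, 0.2426]
tool_rot: [0.569, 0.822, -0.001, -0.008]
ft_force: [0.7, 0.2, -1.9]
grip_width: 0.0188
```

```bash
python3 -c "
from h import *
st(); c,im,d=snap('scene','s12'); st()
cv2.imwrite('pics/s12c.png',cv2.resize(im[190:280,125:205],None,fx=9,fy=6.6,interpolation=cv2.INTER_CUBIC)[:,:,::-1])
"
```

```text
t15.47 p [0.6069 0.3032 0.2426] j6 0.10 grip 0.0188 F [ 0.7  0.2 -1.9] M [-0.06 -0.03  0.07]
phi 110.57 tilt z [-0.0146  0.0074 -0.9999]
t15.52 p [0.607  0.3032 0.2429] j6 0.10 grip 0.0191 F [ 1.3  0.4 -2.9] M [ 0.01 -0.03  0.03]
phi 110.57 tilt z [-0.0142  0.0076 -0.9999]
```

View pics/s12c.png

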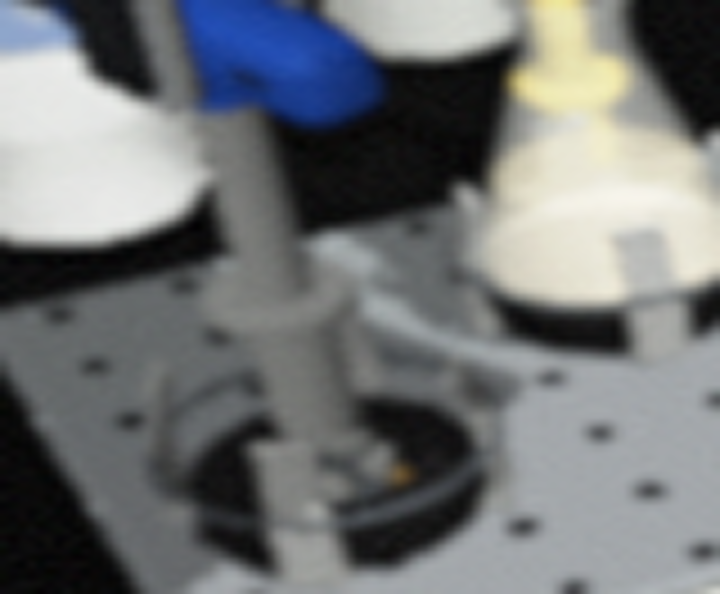

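jog_arm(jaw=[1, 1, 1, 1, 1, 1, 1, 1], linear=[[0, 0, 0.001], [0, 0, 0.002], [0, 0, 0.003], [0, 0, 0.004], [0, 0, 0.005], [0, 0, 0.006], [-0.0001, 0.0001, 0.007], [-0.0001, 0.0001, 0.008]], delta_rot=[[0, 0, 0], [0, 0, 0], [0, 0, 0], [0, 0, 0], [0, 0, 0], [0, 0, 0], [0, 0, 0], [0, 0, 0]])

```text
clock: 16.18
eef_pos: [0.6067, 0.3031, 0.2341]
tool_rot: [0.569, 0.822, -0.001, -0.008]
ft_force: [0.5, 0.0, -2.2]
grip_width: 0.0192
```

jog_arm(jaw=[1, 1, 1, 1, 1, 1, 1, 1], linear=[[0, 0, 0.0005], [0, 0, 0.001], [0, 0, 0.0015], [0, 0, 0.002], [0, 0, 0.0025], [0, 0, 0.003], [0, 0, 0.003], [0, 0, 0.003]], delta_rot=[[0, 0, 0], [0, 0, 0], [0, 0, 0], [0, 0, 0], [0, 0, 0], [0, 0, 0], [0, 0, 0], [0, 0, 0]])

```text
clock: 16.85
eef_pos: [0.6066, 0.3031, 0.2312]
tool_rot: [0.569, 0.822, -0.001, -0.008]
ft_force: [-0.1, 0.5, -1.8]
grip_width: 0.0187
```

```bash
python3 -c "
from h import *
st()"
```

```text
t16.85 p [0.6066 0.3031 0.2312] j6 0.10 grip 0.0187 F [-0.1  0.5 -1.8] M [-0.05  0.06  0.01]
phi 110.58 tilt z [-0.0154  0.0071 -0.9999]
```

jog_arm(jaw=[1, 1, 1, 1, 1, 1, 1, 1], linear=[[0, 0, 0.0003], [0, 0, 0.0006], [0, 0, 0.0009], [0, 0, 0.0012], [0, 0, 0.0015], [0, 0, 0.0018], [0, 0, 0.002], [0, 0, 0.002]], delta_rot=[[0, 0, 0], [0, 0, 0], [0, 0, 0], [0, 0, 0], [0, 0, 0], [0, 0, 0], [0, 0, 0], [0, 0, 0]])

```text
clock: 17.52
eef_pos: [0.6067, 0.3032, 0.2294]
tool_rot: [0.569, 0.822, -0.001, -0.008]
ft_force: [-0.4, -0.1, -1.5]
grip_width: 0.0194
```

```bash
python3 -c "
from h import *
st(); c,im,d=snap('scene','s13'); st()
cv2.imwrite('pics/s13c.png',cv2.resize(im[190:280,125:205],None,fx=9,fy=6.6,interpolation=cv2.INTER_CUBIC)[:,:,::-1])
"
```

```text
t17.52 p [0.6067 0.3032 0.2294] j6 0.10 grip 0.0194 F [-0.4 -0.1 -1.5] M [-0.18  0.19 -0.02]
phi 110.58 tilt z [-0.015   0.0072 -0.9999]
t17.57 p [0.6067 0.3031 0.2294] j6 0.10 grip 0.0192 F [-0.8 -0.2 -0.9] M [-0.11  0.16 -0.01]
phi 110.58 tilt z [-0.015   0.0072 -0.9999]
```

View pics/s13c.png

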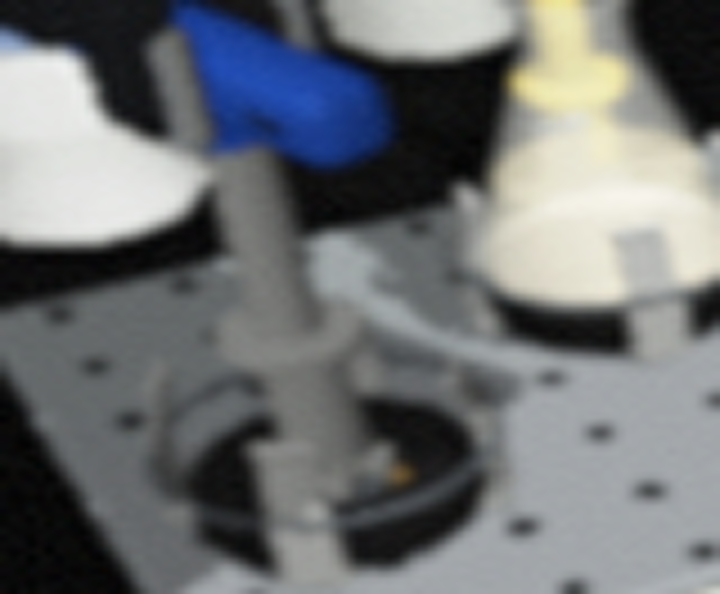

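jog_arm(jaw=[1, 1, 1, 1, 1, 1, 1, 1], linear=[[0, 0, 0.0002], [0, 0, 0.0004], [0, 0, 0.0006], [0, 0, 0.0008], [0, 0, 0.001], [0, 0, 0.001], [0, 0, 0.001], [0, 0, 0.001]], delta_rot=[[0, 0, 0], [0, 0, 0], [0, 0, 0], [0, 0, 0], [0, 0, 0], [0, 0, 0], [0, 0, 0], [0, 0, 0]])

```text
clock: 18.23
eef_pos: [0.607, 0.3033, 0.2288]
tool_rot: [0.569, 0.822, -0.001, -0.008]
ft_force: [-0.4, -0.0, 1.8]
grip_width: 0.0191
```

```bash
python3 -c "
from h import *
st()"
```

```text
t18.23 p [0.607  0.3033 0.2288] j6 0.10 grip 0.0191 F [-0.4 -0.   1.8] M [-0.04 -0.08  0.03]
phi 110.58 tilt z [-0.014   0.0077 -0.9999]
```

jog_arm(jaw=[1, 1, 1, 1, 1, 1, 1, 1], linear=[[0, 0, 0.0002], [0, 0, 0.0004], [0, 0, 0.0006], [0, 0, 0.0008], [0, 0, 0.001], [0, 0, 0.001], [0, 0, 0.001], [0, 0, 0.001]], delta_rot=[[0, 0, 0], [0, 0, 0], [0, 0, 0], [0, 0, 0], [0, 0, 0], [0, 0, 0], [0, 0, 0], [0, 0, 0]])

```text
clock: 18.9
eef_pos: [0.607, 0.3035, 0.2285]
tool_rot: [0.569, 0.822, -0.0, -0.008]
ft_force: [-0.1, 0.2, 6.7]
grip_width: 0.019
```

```bash
python3 -c "
from h import *
st()"
```

```text
t18.90 p [0.607  0.3035 0.2285] j6 0.10 grip 0.0190 F [-0.1  0.2  6.7] M [ 0.06 -0.03  0.01]
phi 110.58 tilt z [-0.0131  0.0083 -0.9999]
```

jog_arm(jaw=[1, 1, 1, 1, 1, 1, 1, 1], linear=[[0, 0, 0.0002], [0, 0, 0.0004], [0, 0, 0.0006], [0, 0, 0.0008], [0, 0, 0.0009], [0, 0, 0.0009], [0, 0, 0.0009], [0, 0, 0.0009]], delta_rot=[[0, 0, 0], [0, 0, 0], [0, 0, 0], [0, 0, 0], [0, 0, 0], [0, 0, 0], [0, 0, 0], [0, 0, 0]])

```text
clock: 19.57
eef_pos: [0.6072, 0.3035, 0.2284]
tool_rot: [0.569, 0.822, 0.0, -0.007]
ft_force: [0.0, -0.1, 7.5]
grip_width: 0.0188
```

```bash
python3 -c "
from h import *
st(); c,im,d=snap('scene','s14'); st()
cv2.imwrite('pics/s14c.png',cv2.resize(im[190:280,125:205],None,fx=9,fy=6.6,interpolation=cv2.INTER_CUBIC)[:,:,::-1])
"
```

```text
t19.57 p [0.6072 0.3035 0.2284] j6 0.10 grip 0.0188 F [ 0.  -0.1  7.5] M [-0.02  0.09 -0.03]
phi 110.58 tilt z [-0.0122  0.0087 -0.9999]
t19.62 p [0.6071 0.3035 0.2284] j6 0.10 grip 0.0192 F [-0.5 -0.1  8.7] M [0.03 0.14 0.02]
phi 110.58 tilt z [-0.0122  0.0087 -0.9999]
```

View pics/s14c.png

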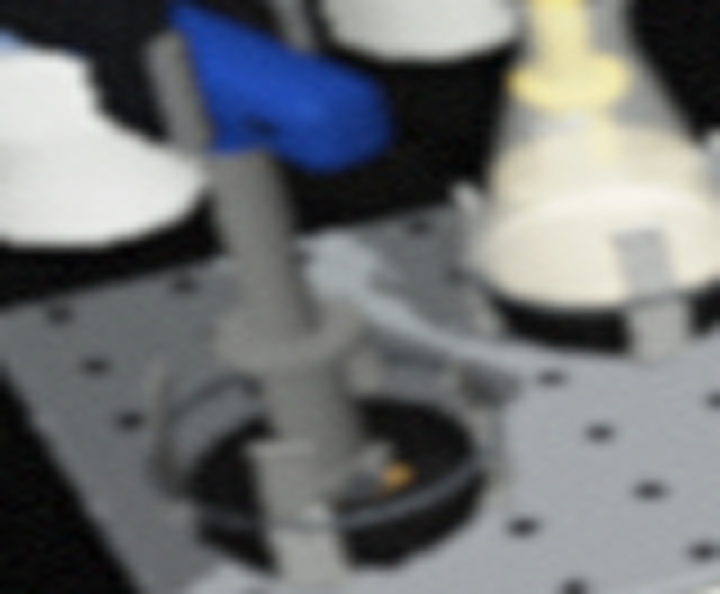

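jog_arm(jaw=[1, 1, 1, 1, 1, 1, 1, 1], linear=[[0, 0, 0.0003], [0, 0, 0.0006], [0, 0, 0.0009], [0, 0, 0.0009], [0, 0, 0.0009], [0, 0, 0.0009], [0, 0, 0.0009], [0, 0, 0.0009]], delta_rot=[[0, 0, 0], [0, 0, 0], [0, 0, 0], [0, 0, 0], [0, 0, 0], [0, 0, 0], [0, 0, 0], [0, 0, 0]])

```text
clock: 20.28
eef_pos: [0.6073, 0.3035, 0.2283]
tool_rot: [0.569, 0.822, 0.001, -0.007]
ft_force: [-1.4, -0.0, 10.4]
grip_width: 0.0188
```

```bash
python3 -c "
from h import *
st(); c,im,d=snap('scene','s15'); st()
b=[cv2.resize(load(t)[1][235:280,135:195],None,fx=6.6,fy=6.6,interpolation=cv2.INTER_CUBIC) for t in('s14','s15')]
cv2.imwrite('pics/s15c.png',np.hstack(b)[:,:,::-1])
"
```

```text
t20.28 p [0.6073 0.3035 0.2283] j6 0.10 grip 0.0188 F [-1.4 -0.  10.4] M [-0.08  0.29  0.04]
phi 110.58 tilt z [-0.0113  0.0092 -0.9999]
t20.33 p [0.6073 0.3035 0.2283] j6 0.10 grip 0.0195 F [-0.4 -1.5 10.9] M [-0.19  0.27 -0.  ]
phi 110.58 tilt z [-0.0112  0.0092 -0.9999]
```

View pics/s15c.png

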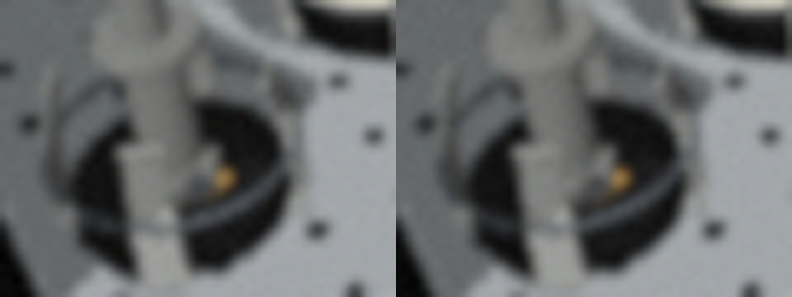

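jog_arm(jaw=[1, 1, 1, 1, 1, 1, 1, 1], linear=[[0, 0, 0], [0, 0, 0.0001], [0, 0, 0.0003], [0, 0, 0.0005], [0, 0, 0.0007], [0, 0, 0.0009], [0, 0, 0.0011], [0, 0, 0.0012]], delta_rot=[[-0.05, 0.05, 4], [-0.09, 0.09, 8], [-0.15, 0.15, 13], [-0.21, 0.21, 18], [-0.27, 0.27, 23], [-0.33, 0.33, 28], [-0.39, 0.39, 33], [-0.43, 0.43, 36]])

```text
clock: 21.0
eef_pos: [0.6074, 0.3031, 0.2272]
tool_rot: [0.797, 0.604, 0.003, -0.007]
ft_force: [-0.1, -1.4, 12.0]
grip_width: 0.0188
```

```bash
python3 -c "
from h import *
st()"
```

```text
t21.00 p [0.6074 0.3031 0.2272] j6 0.73 grip 0.0188 F [-0.1 -1.4 12. ] M [-0.4   0.21  0.09]
phi 74.36 tilt z [-0.0036  0.016  -0.9999]
```

jog_arm(jaw=[1, 1, 1, 1, 1, 1, 1, 1], linear=[[0, 0, 0.0002], [0, 0, 0.0004], [0, 0, 0.0005], [0, 0, 0.0007], [0, 0, 0.0009], [0, 0, 0.0011], [0, 0, 0.0012], [0, 0, 0.0014]], delta_rot=[[-0.06, 0.06, 5], [-0.12, 0.12, 10], [-0.18, 0.18, 15], [-0.24, 0.23, 20], [-0.3, 0.29, 25], [-0.35, 0.35, 30], [-0.41, 0.41, 35], [-0.47, 0.47, 40]])

```text
clock: 21.67
eef_pos: [0.6073, 0.3027, 0.2257]
tool_rot: [0.955, 0.295, 0.006, -0.007]
ft_force: [-0.9, -1.3, 11.8]
grip_width: 0.0192
```

```bash
python3 -c "
from h import *
st()"
```

```text
t21.67 p [0.6073 0.3027 0.2257] j6 1.43 grip 0.0192 F [-0.9 -1.3 11.8] M [-0.75  0.35  0.08]
phi 34.31 tilt z [ 0.0072  0.0168 -0.9998]
```

jog_arm(jaw=[1, 1, 1, 1, 1, 1, 1, 1], linear=[[0.0002, -0.0001, 0], [0.0004, -0.0003, 0], [0.0006, -0.0004, 0], [0.0008, -0.0005, 0], [0.0008, -0.0005, 0], [0.0008, -0.0005, 0], [0.0008, -0.0005, 0], [0.0008, -0.0005, 0]], delta_rot=[[-0.05, -0.08, 0], [-0.1, -0.16, 0], [-0.15, -0.24, 0], [-0.2, -0.32, 0], [-0.2, -0.32, 0], [-0.2, -0.32, 0], [-0.2, -0.32, 0], [-0.2, -0.32, 0]])

```text
clock: 22.33
eef_pos: [0.6077, 0.3035, 0.2257]
tool_rot: [0.955, 0.297, 0.004, -0.004]
ft_force: [-1.2, -3.0, 10.3]
grip_width: 0.0192
```

```bash
python3 -c "
from h import *
st()"
```

```text
t22.33 p [0.6077 0.3035 0.2257] j6 1.43 grip 0.0192 F [-1.2 -3.  10.3] M [-0.71  0.34  0.07]
phi 34.55 tilt z [ 0.0045  0.0108 -0.9999]
```

jog_arm(jaw=[1, 1, 1, 1, 1, 1, 1, 1], linear=[[-0.0003, 0.0002, 0.0002], [-0.0006, 0.0003, 0.0004], [-0.0008, 0.0004, 0.0005], [-0.0008, 0.0004, 0.0007], [-0.0008, 0.0004, 0.0009], [-0.0008, 0.0004, 0.0011], [-0.0008, 0.0004, 0.0012], [-0.0008, 0.0004, 0.0014]], delta_rot=[[-0.05, 0.03, 5], [-0.1, 0.06, 10], [-0.15, 0.1, 15], [-0.2, 0.13, 20], [-0.25, 0.16, 25], [-0.3, 0.19, 30], [-0.34, 0.22, 35], [-0.39, 0.26, 40]])

```text
clock: 23.0
eef_pos: [0.6075, 0.3028, 0.2243]
tool_rot: [0.999, -0.05, 0.005, -0.003]
ft_force: [-1.3, -1.3, 10.4]
grip_width: 0.019
```

```bash
python3 -c "
from h import *
st()"
```

```text
t23.00 p [0.6075 0.3028 0.2243] j6 2.13 grip 0.0190 F [-1.3 -1.3 10.4] M [-0.66  0.15  0.05]
phi -5.69 tilt z [ 0.011   0.0054 -0.9999]
```

jog_arm(jaw=[1, 1, 1, 1, 1, 1, 1, 1], linear=[[0, 0, 0.0002], [0, 0, 0.0003], [0, 0, 0.0005], [0, 0, 0.0006], [0, 0, 0.0007], [0, 0, 0.0008], [0, 0, 0.0009], [0, 0, 0.001]], delta_rot=[[-0.05, 0.03, 5], [-0.1, 0.06, 10], [-0.14, 0.09, 14], [-0.18, 0.12, 18], [-0.21, 0.14, 21], [-0.24, 0.15, 24], [-0.27, 0.17, 27], [-0.28, 0.19, 29]])

```text
clock: 23.67
eef_pos: [0.6073, 0.3027, 0.2235]
tool_rot: [0.955, -0.297, 0.006, -0.002]
ft_force: [-1.3, -2.5, 12.7]
grip_width: 0.0196
```

```bash
python3 -c "
from h import *
st()"
```

```text
t23.67 p [0.6073 0.3027 0.2235] j6 2.64 grip 0.0196 F [-1.3 -2.5 12.7] M [-0.7   0.37  0.14]
phi -34.57 tilt z [ 1.220e-02 -3.000e-04 -9.999e-01]
```

jog_arm(jaw=[1, 1, 1, 1, 1, 1, 1, 1], linear=[[0, 0, 0], [0, 0, 0.0001], [0, 0, 0.0001], [0, 0, 0.0002], [0, 0, 0.0002], [0, 0, 0.0002], [0, 0, 0.0002], [0, 0, 0.0002]], delta_rot=[[-0.01, 0.01, 1], [-0.02, 0.01, 2], [-0.03, 0.02, 3], [-0.04, 0.03, 4], [-0.05, 0.03, 5], [-0.05, 0.03, 5], [-0.05, 0.03, 5], [-0.05, 0.03, 5]])

```text
clock: 24.33
eef_pos: [0.6072, 0.3029, 0.2235]
tool_rot: [0.941, -0.337, 0.006, -0.002]
ft_force: [-1.6, -1.8, 12.6]
grip_width: 0.0192
```

```bash
python3 -c "
from h import *
st()"
```

```text
t24.33 p [0.6072 0.3029 0.2235] j6 2.72 grip 0.0192 F [-1.6 -1.8 12.6] M [-0.71  0.48  0.09]
phi -39.44 tilt z [ 1.210e-02 -9.000e-04 -9.999e-01]
```

jog_arm(jaw=[1, 1, 1, 1, 1, 1, 1, 1], linear=[[0, 0, 0], [0, 0, 0], [0, 0, 0], [0, 0, 0], [0, 0, 0], [0, 0, 0], [0, 0, 0], [0, 0, 0]], delta_rot=[[-0.01, 0.01, 1], [-0.02, 0.01, 2], [-0.03, 0.02, 3], [-0.04, 0.03, 4], [-0.05, 0.03, 5], [-0.05, 0.03, 5], [-0.05, 0.03, 5], [-0.05, 0.03, 5]])

```text
clock: 25.0
eef_pos: [0.6072, 0.3029, 0.2235]
tool_rot: [0.926, -0.378, 0.006, -0.001]
ft_force: [-1.7, -2.1, 12.9]
grip_width: 0.019
```

```bash
python3 -c "
from h import *
for i in range(1): st()
snap('wrist','w20'); st(); snap('scene','s20'); st()
c,im,d=load('s20');cv2.imwrite('pics/s20c.png',cv2.resize(im[190:280,125:205],None,fx=9,fy=6.6,interpolation=cv2.INTER_CUBIC)[:,:,::-1])
"
```

```text
t25.00 p [0.6072 0.3029 0.2235] j6 2.81 grip 0.0190 F [-1.7 -2.1 12.9] M [-0.7   0.49  0.28]
phi -44.40 tilt z [ 0.0119 -0.0019 -0.9999]
t25.05 p [0.6072 0.3029 0.2235] j6 2.81 grip 0.0190 F [-0.7 -2.2 12.5] M [-0.71  0.5   0.28]
phi -44.40 tilt z [ 0.0118 -0.0019 -0.9999]
t25.10 p [0.6072 0.3029 0.2235] j6 2.81 grip 0.0191 F [-1.4 -2.  12.6] M [-0.68  0.43  0.27]
phi -44.40 tilt z [ 0.0118 -0.002  -0.9999]
```

View pics/w20.png

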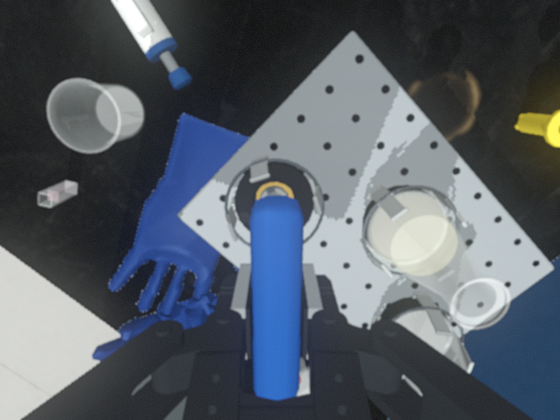

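View pics/s20c.png

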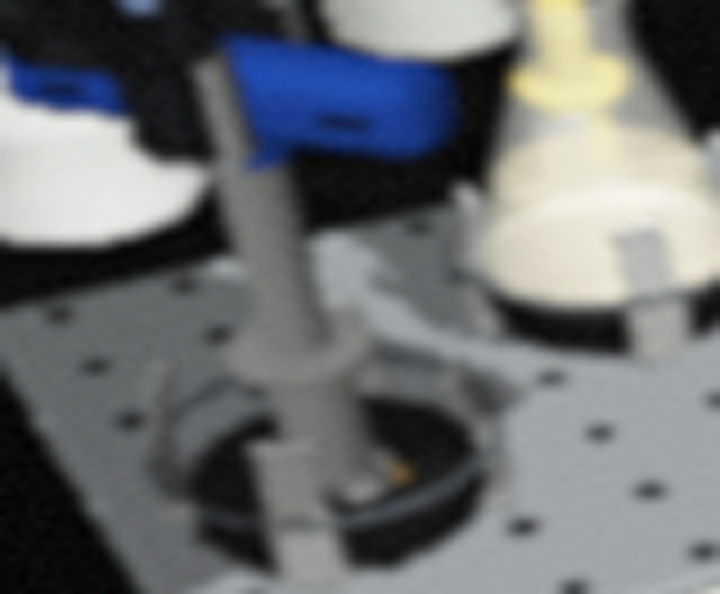

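jog_arm(jaw=[1, 1, 1, 1, 1, 1, 1, 1], linear=[[0, 0, 0], [0, 0, 0], [0, 0, 0], [0, 0, 0], [0, 0, 0], [0, 0, 0], [0, 0, 0], [0, 0, 0]], delta_rot=[[-0.01, 0.01, 1], [-0.02, 0.01, 2], [-0.03, 0.02, 3], [-0.04, 0.03, 4], [-0.05, 0.03, 5], [-0.05, 0.03, 5], [-0.05, 0.03, 5], [-0.05, 0.03, 5]])

```text
clock: 25.77
eef_pos: [0.6071, 0.3029, 0.2235]
tool_rot: [0.909, -0.417, 0.006, -0.001]
ft_force: [-1.8, -3.5, 12.5]
grip_width: 0.0193
```

```bash
python3 -c "
from h import *
st()
"
```

```text
t25.77 p [0.6071 0.3029 0.2235] j6 2.90 grip 0.0193 F [-1.8 -3.5 12.5] M [-0.77  0.45  0.62]
phi -49.35 tilt z [ 0.0115 -0.0031 -0.9999]
```

jog_arm(jaw=[1, 1, 1, 1, 1, 1, 1, 1], linear=[[0, 0, -0.0005], [0, 0, -0.001], [0, 0, -0.0015], [0, 0, -0.002], [0, 0, -0.002], [0, 0, -0.002], [0, 0, -0.002], [0, 0, -0.002]], delta_rot=[[0.03, -0.02, -3], [0.07, -0.05, -7], [0.1, -0.07, -10], [0.13, -0.08, -13], [0.15, -0.1, -15], [0.17, -0.11, -17], [0.17, -0.11, -17], [0.17, -0.11, -17]])

```text
clock: 26.43
eef_pos: [0.607, 0.303, 0.2236]
tool_rot: [0.96, -0.279, 0.005, -0.001]
ft_force: [0.2, -0.7, 6.5]
grip_width: 0.0195
```

```bash
python3 -c "
from h import *
st()
"
```

```text
t26.43 p [0.607  0.303  0.2236] j6 2.60 grip 0.0195 F [ 0.2 -0.7  6.5] M [-0.37 -0.01  0.01]
phi -32.44 tilt z [ 9.9e-03  2.0e-04 -1.0e+00]
```

jog_arm(jaw=[1, 1, 1, 1, 1, 1, 1, 1], linear=[[0, 0, -0.001], [0, 0, -0.002], [0, 0, -0.0035], [0, 0, -0.005], [0, 0, -0.007], [0, 0, -0.009], [0, 0, -0.011], [0, 0, -0.013]], delta_rot=[[0, 0, 0], [0, 0, 0], [0, 0, 0], [0, 0, 0], [0, 0, 0], [0, 0, 0], [0, 0, 0], [0, 0, 0]])

```text
clock: 27.1
eef_pos: [0.6061, 0.3034, 0.2353]
tool_rot: [0.96, -0.279, 0.003, -0.001]
ft_force: [0.2, 0.1, -1.6]
grip_width: 0.0189
```

```bash
python3 -c "
from h import *
st()
"
```

```text
t27.10 p [0.6061 0.3034 0.2353] j6 2.60 grip 0.0189 F [ 0.2  0.1 -1.6] M [-0.06  0.04 -0.04]
phi -32.42 tilt z [ 6.9e-03  2.0e-04 -1.0e+00]
```

jog_arm(jaw=[1, 1, 1, 1, 1, 1, 1, 1], linear=[[0, 0, -0.01], [0, 0, -0.025], [0, 0, -0.045], [0, 0, -0.065], [0, 0, -0.085], [0, 0, -0.105], [0, 0, -0.12], [0, 0, -0.125]], delta_rot=[[0, 0, 0], [0, 0, 0], [0, 0, 0], [0, 0, 0], [0, 0, 0], [0, 0, 0], [0, 0, 0], [0, 0, 0]])

```text
clock: 27.77
eef_pos: [0.6058, 0.3036, 0.3646]
tool_rot: [0.96, -0.279, 0.006, -0.003]
ft_force: [0.6, 0.5, -1.7]
grip_width: 0.0191
```

```bash
python3 -c "
from h import *
st(); c,im,d=snap('wrist','w22'); 
b=cv2.resize(im[120:200,225:330],None,fx=7,fy=7,interpolation=cv2.INTER_CUBIC);cv2.imwrite('pics/w22c.png',b[:,:,::-1])
u,v=proj(c,[.6066,.3032,.0847]);print(u,v)
u,v=int(u),int(v)
for (dx,dy) in((-5,-5),(5,-5),(-5,5),(5,5),(-20,0),(20,0),(0,-18)): print(dx,dy,pt(c,u+dx,v+dy,d[v+dy,u+dx]))
"
```

```text
t27.77 p [0.6058 0.3036 0.3646] j6 2.60 grip 0.0191 F [ 0.6  0.5 -1.7] M [ 0.01 -0.01 -0.07]
phi -32.43 tilt z [ 0.0132  0.0031 -0.9999]
274.67571818699054 166.0219917589425
-5 -5 [0.60414515 0.31170577 0.08427566]
5 -5 [0.61404945 0.30550692 0.08468837]
-5 5 [0.59809151 0.30221961 0.08721639]
5 5 [0.60781585 0.2956372  0.08568045]
-20 0 [0.58638236 0.31643744 0.08617091]
20 0 [0.62572355 0.29094143 0.0841381 ]
0 -18 [0.61740563 0.32166917 0.08666899]
```

View pics/w22c.png

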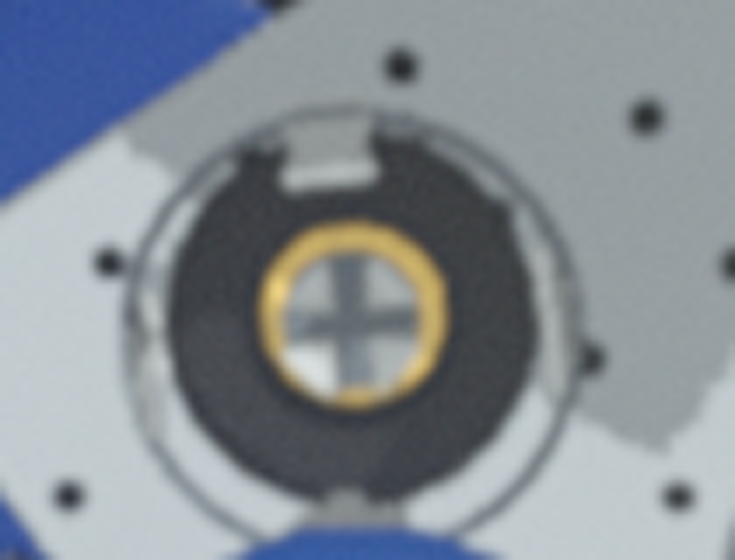

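```bash
python3 - <<'E'
from h import *
for t,box in dict(w3=(270,335,100,175),w4=(270,345,110,200)).items():
    c,im,d=load(t); x0,x1,y0,y1=box
    b=cv2.resize(im[y0:y1,x0:x1],None,fx=8,fy=8,interpolation=cv2.INTER_CUBIC); cv2.imwrite(f'pics/{t}h.png',b[:,:,::-1])
a=cv2.imread('pics/w3h.png');b=cv2.imread('pics/w4h.png'); b=cv2.resize(b,None,fx=600/720,fy=600/720)
cv2.imwrite('pics/holes.png',cv2.resize(np.hstack([a,b[:600]]) if a.shape[0]==600 else a,None,fx=.7,fy=.7)); print(a.shape,b.shape)
E
```

```text
(600, 520, 3) (600, 500, 3)
```

View pics/holes.png

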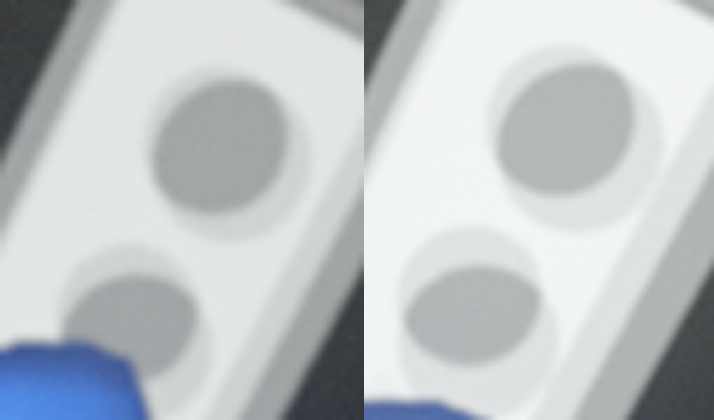

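```bash
python3 - <<'E'
from h import *
for t,ps in dict(w4=[(316.3,141.5),(294,185)],w3=[(311.4,128.6),(293.8,163)]).items():
    c,im,d=load(t); P=[onz(c,u-.4,v-.4,.057)[:2] for u,v in ps]; v=P[1]-P[0]; print(t,P,np.linalg.norm(v),'next',P[1]+v/np.linalg.norm(v)*.03)
E
python3 -c "
from h import *
c,im,d=load('s20')
go((.42,.18,.365),20.6)"
```

```text
w4 [array([0.44649433, 0.07934167]), array([0.44380124, 0.04832669])] 0.03113168642856795 next [0.44120606 0.01843915]
w3 [array([0.4464587, 0.0793478]), array([0.4435785 , 0.04890223])] 0.03058150191559426 next [0.44075306 0.01903558]
t27.82 p [0.6059 0.3037 0.364 ] j6 2.60 grip 0.0189 F [-0.4  0.2 -1.6] M [ 0.    0.1  -0.02]
phi -32.43 tilt z [ 0.013   0.0029 -0.9999]
linear [-0.0906  0.204  -0.0038] rot [ -0.25  -0.75 -53.02]
```

jog_arm(jaw=[1, 1, 1, 1, 1, 1, 1, 1], linear=[[-0.005, 0.012, 0], [-0.016, 0.036, 0], [-0.03, 0.068, 0], [-0.045, 0.102, 0], [-0.06, 0.136, 0], [-0.075, 0.168, 0], [-0.086, 0.192, 0], [-0.091, 0.204, 0]], delta_rot=[[0.06, -0.06, -6], [0.12, -0.12, -13], [0.19, -0.19, -20], [0.25, -0.25, -27], [0.32, -0.32, -34], [0.39, -0.39, -41], [0.45, -0.45, -48], [0.5, -0.5, -53]])

```text
clock: 28.48
eef_pos: [0.4156, 0.178, 0.3587]
tool_rot: [0.983, 0.181, 0.0, -0.004]
ft_force: [-0.1, -0.1, -2.2]
grip_width: 0.0192
```

```bash
python3 -c "
from h import *
o,T=st(); print(T.T@(np.array([.4411,.0203,.285])-o['eef_pos']))"
```

```text
t28.48 p [0.4156 0.178  0.3587] j6 1.61 grip 0.0192 F [-0.1 -0.1 -2.2] M [0.01 0.01 0.04]
phi 20.86 tilt z [-0.0013  0.0087 -1.    ]
[-0.03245159  0.15702753  0.07230625]
```

jog_arm(jaw=[1, 1, 1, 1, 1, 1, 1, 1], linear=[[-0.003, 0.015, 0.007], [-0.008, 0.04, 0.02], [-0.015, 0.07, 0.035], [-0.021, 0.1, 0.048], [-0.027, 0.13, 0.06], [-0.031, 0.148, 0.068], [-0.0325, 0.157, 0.072], [-0.0325, 0.157, 0.072]], delta_rot=[[0, 0, 0], [0, 0, 0], [0, 0, 0], [0, 0, 0], [0, 0, 0], [0, 0, 0], [0, 0, 0], [0, 0, 0]])

```text
clock: 29.15
eef_pos: [0.4431, 0.0208, 0.2839]
tool_rot: [0.984, 0.177, -0.0, -0.005]
ft_force: [-0.2, 1.1, -1.8]
grip_width: 0.0191
```

jog_arm(jaw=[1, 1, 1, 1, 1, 1, 1, 1], linear=[[0, 0, 0], [0, 0, 0], [0, 0, 0], [0, 0, 0], [0, 0, 0], [0, 0, 0], [0, 0, 0], [0, 0, 0]], delta_rot=[[0, 0, 0], [0, 0, 0], [0, 0, 0], [0, 0, 0], [0, 0, 0], [0, 0, 0], [0, 0, 0], [0, 0, 0]])

```text
clock: 29.82
eef_pos: [0.444, 0.0224, 0.2854]
tool_rot: [0.984, 0.179, 0.001, -0.005]
ft_force: [0.4, 0.5, -1.7]
grip_width: 0.0193
```

```bash
python3 -c "
from h import *
o,T=st(); print(T.T@(np.array([.4411,.0203,.285])-o['eef_pos']))
c,im,d=snap('wrist','w30'); snap('scene','s30')
cv2.imwrite('pics/w30c.png',cv2.resize(im[90:240,200:360],None,fx=4,fy=4,interpolation=cv2.INTER_CUBIC)[:,:,::-1])
c,im,d=load('s30');cv2.imwrite('pics/s30c.png',cv2.resize(im[150:310,260:400],None,fx=4,fy=3.7,interpolation=cv2.INTER_CUBIC)[:,:,::-1])
for p in((.441,.0195,.057),(.4411,.0203,.14)): print(proj(c,p))
"
```

```text
t29.82 p [0.444  0.0224 0.2854] j6 1.26 grip 0.0193 F [ 0.4  0.5 -1.7] M [-0.03 -0.05  0.01]
phi 20.59 tilt z [ 5.0e-04  9.5e-03 -1.0e+00]
[-0.00344955  0.0009257   0.00037625]
(np.float64(326.6943460530697), np.float64(271.9513371505948))
(np.float64(330.5759686956678), np.float64(240.74009461620818))
```

View pics/w30c.png

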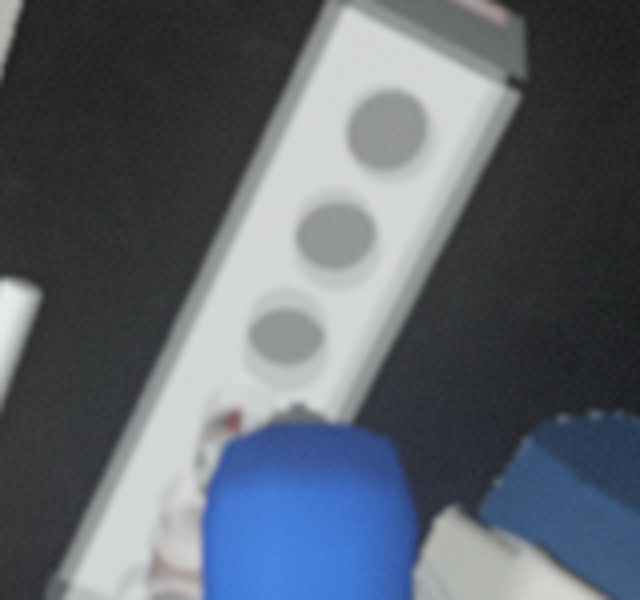

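View pics/s30c.png

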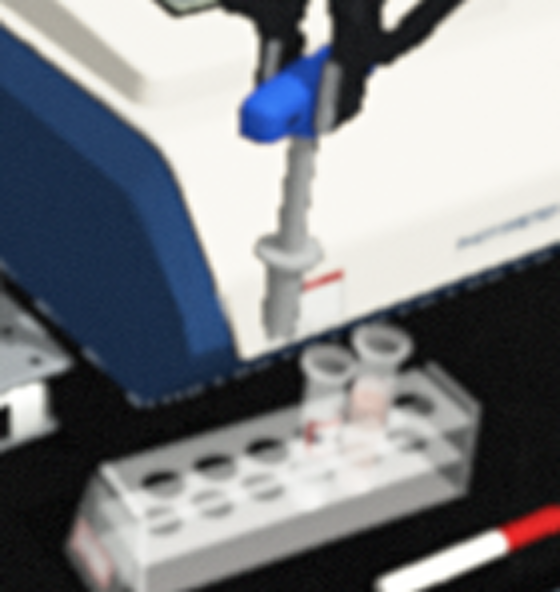

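```bash
python3 - <<'E'
from h import *
c,im,d=load('w30')
H=[onz(c,u,v,.057)[:2] for u,v in((297.4,123.9),(284.1,151.1),(271.1,176.9))]; print(H)
o,T=st(); 
# bump: blade apex in wrist
print(im[185:200,262:288,0])
h=np.array([*H[2],o['eef_pos'][2]]); print(T.T@(h-o['eef_pos']))
E
```

```text
[array([0.44630755, 0.07917881]), array([0.44367956, 0.04952262]), array([0.44069252, 0.01987599])]
t29.92 p [0.444  0.0222 0.2853] j6 1.26 grip 0.0189 F [-0.7 -0.8 -2. ] M [-0.03 -0.   -0.02]
phi 20.57 tilt z [ 3.0e-04  9.5e-03 -1.0e+00]
[[211 207 204 199 195 192 191 192 191 192 192 192 190 192 193 197 201 206
  210 212 211 209 203 194 191 182]
 [208 208 205 204 201 196 193 192 192 192 192 191 193 195 198 203 206 210
  210 210 210 206 199 194 188 176]
 [205 204 205 205 203 200 197 197 197 196 196 199 200 202 206 209 210 211
  211 210 207 201 195 191 183 169]
 [204 205 204 204 205 202 202 204 204 204 204 206 207 210 209 212 211 211
  210 210 204 197 192 188 177 158]
 [204 205 203 204 203 202 204 207 210 208 203 204 203 203 206 211 211 211
  211 207 200 193 190 182 169 152]
 [204 205 203 204 203 201 200 206 210 205 190 178 175 178 188 205 211 212
  211 205 196 191 188 176 158 150]
 [204 205 205 204 202 198 195 199 200 191 166 142 132 138 163 190 202 206
  205 200 194 190 182 166 152 146]
 [201 203 204 204 200 193 183 177 173 164 140 120 112 115 135 159 175 184
  190 191 191 189 177 159 148 145]
 [194 196 199 198 194 180 158 144 137 131 120 110 109 109 113 123 132 145
  160 174 185 182 168 152 147 140]
 [189 189 188 186 176 155 133 119 114 111 108 106 105 104 104 104 105 112
  126 147 165 167 153 142 139 129]
 [183 180 174 164 148 119 100  95  91  90  88  89  85  86  89  87  86  87
   92 109 125 131 122 115 112 102]
 [172 163 147 126 105  82  71  70  68  65  68  67  66  67  66  65  66  63
   66  69  80  82  79  78  80  73]
 [145 128 105  85  72  59  59  59  55  57  59  57  55  57  56  59  55  53
   58  57  57  56  58  56  59  55]
 [103  84  72  60  58  55  58  58  59  54  55  58  57  58  59  58  55  58
   55  54  56  53  51  54  55  54]
 [ 68  58  58  57  60  57  57  56  61  60  57  57  59  58  55  57  58  58
   57  54  57  57  55  55  53  54]]
[-3.90413293e-03  1.05848740e-03 -2.35113902e-05]
```

jog_arm(jaw=[1, 1, 1, 1, 1, 1, 1, 1], linear=[[-0.002, 0.0005, 0], [-0.0037, 0.001, 0.005], [-0.0037, 0.001, 0.01], [-0.0037, 0.001, 0.015], [-0.0037, 0.001, 0.02], [-0.0038, 0.001, 0.025], [-0.0038, 0.001, 0.025], [-0.0038, 0.001, 0.025]], delta_rot=[[0.2, 0.1, 0], [0.4, 0.3, 0], [0.6, 0.4, 0], [0.6, 0.4, 0], [0.6, 0.4, 0], [0.6, 0.4, 0], [0.6, 0.4, 0], [0.6, 0.4, 0]])

```text
clock: 30.58
eef_pos: [0.4405, 0.0202, 0.2598]
tool_rot: [0.984, 0.179, 0.003, -0.01]
ft_force: [-0.3, -0.9, -2.1]
grip_width: 0.0194
```

jog_arm(jaw=[1, 1, 1, 1, 1, 1, 1, 1], linear=[[0, 0, 0], [0, 0, 0], [0, 0, 0], [0, 0, 0], [0, 0, 0], [0, 0, 0], [0, 0, 0], [0, 0, 0]], delta_rot=[[0, 0, 0], [0, 0, 0], [0, 0, 0], [0, 0, 0], [0, 0, 0], [0, 0, 0], [0, 0, 0], [0, 0, 0]])

```text
clock: 31.25
eef_pos: [0.4408, 0.0201, 0.2603]
tool_rot: [0.984, 0.179, 0.004, -0.01]
ft_force: [-0.5, 0.2, -2.7]
grip_width: 0.0191
```

```bash
python3 -c "
from h import *
o,T=st(); print(T.T@(np.array([.4408,.0201,.22])-o['eef_pos']))
c,im,d=snap('scene','s31');cv2.imwrite('pics/s31c.png',cv2.resize(im[170:310,260:400],None,fx=4.2,fy=4.2,interpolation=cv2.INTER_CUBIC)[:,:,::-1])
"
```

```text
t31.25 p [0.4408 0.0201 0.2603] j6 1.24 grip 0.0191 F [-0.5  0.2 -2.7] M [-0.07 -0.01 -0.  ]
phi 20.56 tilt z [ 0.0033  0.0217 -0.9998]
[-0.00044381  0.00080337  0.04031965]
```

View pics/s31c.png

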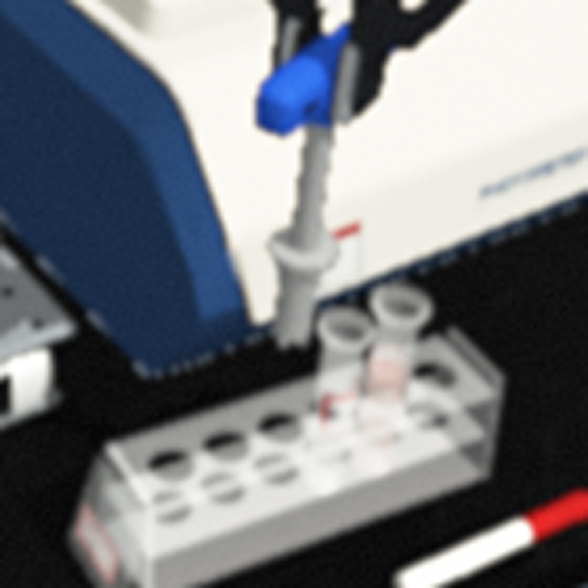

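jog_arm(jaw=[1, 1, 1, 1, 1, 1, 1, 1], linear=[[0.0002, -0.0005, 0.005], [0.0002, -0.0006, 0.012], [0.0001, -0.0004, 0.02], [0, -0.0002, 0.028], [-0.0001, -0.0001, 0.035], [-0.0001, 0, 0.042], [-0.0002, 0.0001, 0.049], [-0.0003, 0.0002, 0.054]], delta_rot=[[0, 0, 0], [0, 0, 0], [0, 0, 0], [0, 0, 0], [0, 0, 0], [0, 0, 0], [0, 0, 0], [0, 0, 0]])

```text
clock: 31.97
eef_pos: [0.4404, 0.021, 0.2052]
tool_rot: [0.984, 0.179, 0.003, -0.01]
ft_force: [-0.4, 0.2, -2.6]
grip_width: 0.0195
```

```bash
python3 -c "
from h import *
o,T=st()
c,im,d=snap('scene','s32');cv2.imwrite('pics/s32c.png',cv2.resize(im[190:310,260:400],None,fx=4.8,fy=4.8,interpolation=cv2.INTER_CUBIC)[:,:,::-1])
"
```

```text
t31.97 p [0.4404 0.021  0.2052] j6 1.25 grip 0.0195 F [-0.4  0.2 -2.6] M [-0.05  0.   -0.01]
phi 20.56 tilt z [ 0.0021  0.0217 -0.9998]
```

View pics/s32c.png

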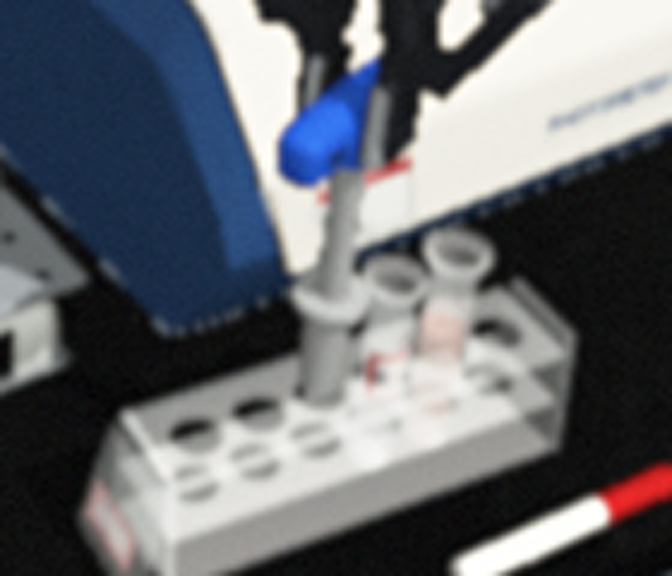

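jog_arm(jaw=[1, 1, 1, 1, 1, 1, 1, 1], linear=[[0, 0.0001, 0.003], [0, 0.0003, 0.006], [0, 0.0005, 0.009], [0, 0.0006, 0.012], [0, 0.0007, 0.015], [0, 0.0008, 0.018], [0, 0.0008, 0.021], [0, 0.0009, 0.024]], delta_rot=[[0, 0, 0], [0, 0, 0], [0, 0, 0], [0, 0, 0], [0, 0, 0], [0, 0, 0], [0, 0, 0], [0, 0, 0]])

```text
clock: 32.68
eef_pos: [0.4412, 0.0206, 0.182]
tool_rot: [0.984, 0.179, 0.004, -0.01]
ft_force: [-0.4, 0.7, -1.7]
grip_width: 0.0191
```

```bash
python3 -c "
from h import *
o,T=st()
c,im,d=snap('scene','s33');cv2.imwrite('pics/s33c.png',cv2.resize(im[190:310,260:400],None,fx=4.8,fy=4.8,interpolation=cv2.INTER_CUBIC)[:,:,::-1])
"
```

```text
t32.68 p [0.4412 0.0206 0.182 ] j6 1.24 grip 0.0191 F [-0.4  0.7 -1.7] M [-0.2   0.    0.05]
phi 20.56 tilt z [ 0.0033  0.0216 -0.9998]
```

View pics/s33c.png

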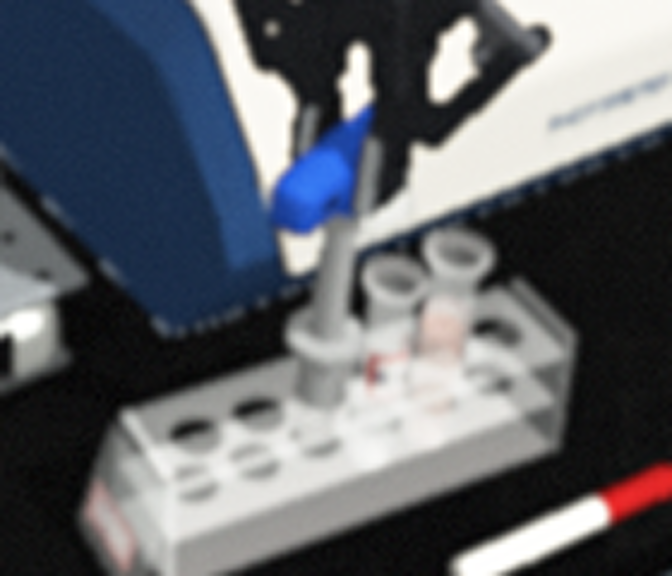

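jog_arm(jaw=[1, 1, 1, 1, 1, 1, 1, 1], linear=[[0, 0, 0.002], [0, 0.0001, 0.004], [0, 0.0001, 0.006], [0, 0.0002, 0.008], [0, 0.0002, 0.01], [0, 0.0002, 0.012], [0, 0.0003, 0.014], [0, 0.0003, 0.016]], delta_rot=[[0, 0, 0], [0, 0, 0], [0, 0, 0], [0, 0, 0], [0, 0, 0], [0, 0, 0], [0, 0, 0], [0, 0, 0]])

```text
clock: 33.4
eef_pos: [0.4414, 0.0207, 0.1662]
tool_rot: [0.984, 0.179, 0.004, -0.01]
ft_force: [-0.8, -0.9, -2.0]
grip_width: 0.0191
```

```bash
python3 -c "
from h import *
o,T=st()
"
```

```text
t33.40 p [0.4414 0.0207 0.1662] j6 1.24 grip 0.0191 F [-0.8 -0.9 -2. ] M [-0.33 -0.03 -0.02]
phi 20.56 tilt z [ 0.0034  0.0216 -0.9998]
```

jog_arm(jaw=[1, 1, 1, 1, 1, 1, 1, 1], linear=[[0, 0.0003, 0.002], [0, 0.0005, 0.004], [0, 0.0005, 0.006], [0, 0.0006, 0.008], [0, 0.0006, 0.01], [0, 0.0006, 0.0115], [0, 0.0006, 0.0125], [0, 0.0006, 0.0125]], delta_rot=[[0, 0, 0], [0, 0, 0], [0, 0, 0], [0, 0, 0], [0, 0, 0], [0, 0, 0], [0, 0, 0], [0, 0, 0]])

```text
clock: 34.07
eef_pos: [0.4414, 0.0205, 0.1535]
tool_rot: [0.984, 0.179, 0.003, -0.01]
ft_force: [0.5, -1.2, -2.5]
grip_width: 0.0188
```

```bash
python3 -c "
from h import *
o,T=st()
c,im,d=snap('scene','s34');cv2.imwrite('pics/s34c.png',cv2.resize(im[190:310,260:400],None,fx=4.8,fy=4.8,interpolation=cv2.INTER_CUBIC)[:,:,::-1])
"
```

```text
t34.07 p [0.4414 0.0205 0.1535] j6 1.24 grip 0.0188 F [ 0.5 -1.2 -2.5] M [-0.12  0.02  0.02]
phi 20.57 tilt z [ 0.0028  0.0218 -0.9998]
```

View pics/s34c.png

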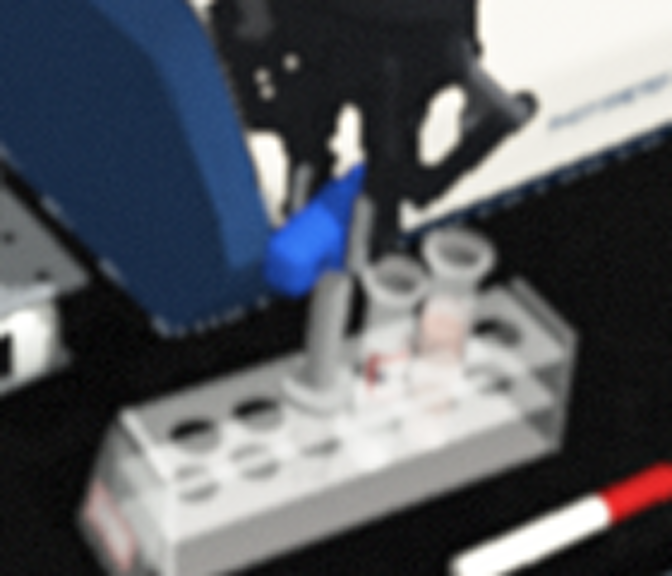

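Nearly seated. I'll lower the last bit until there is light contact.

jog_arm(jaw=[1, 1, 1, 1, 1, 1, 1, 1], linear=[[0, 0, 0.0003], [0, 0, 0.0006], [0, 0, 0.0009], [0, 0, 0.0012], [0, 0, 0.0015], [0, 0, 0.0015], [0, 0, 0.0015], [0, 0, 0.0015]], delta_rot=[[0, 0, 0], [0, 0, 0], [0, 0, 0], [0, 0, 0], [0, 0, 0], [0, 0, 0], [0, 0, 0], [0, 0, 0]])

```text
clock: 34.78
eef_pos: [0.4416, 0.0205, 0.1524]
tool_rot: [0.984, 0.179, 0.004, -0.01]
ft_force: [0.3, -0.1, -1.2]
grip_width: 0.0192
```

```bash
python3 -c "
from h import *
o,T=st()
"
```

```text
t34.78 p [0.4416 0.0205 0.1524] j6 1.24 grip 0.0192 F [ 0.3 -0.1 -1.2] M [-0.08  0.05  0.02]
phi 20.56 tilt z [ 0.0034  0.0217 -0.9998]
```

jog_arm(jaw=[1, 1, 1, 1, 1, 1, 1, 1], linear=[[0, 0, 0.0003], [0, 0, 0.0006], [0, 0, 0.0009], [0, 0, 0.001], [0, 0, 0.001], [0, 0, 0.001], [0, 0, 0.001], [0, 0, 0.001]], delta_rot=[[0, 0, 0], [0, 0, 0], [0, 0, 0], [0, 0, 0], [0, 0, 0], [0, 0, 0], [0, 0, 0], [0, 0, 0]])

```text
clock: 35.45
eef_pos: [0.4417, 0.0206, 0.1522]
tool_rot: [0.984, 0.179, 0.004, -0.01]
ft_force: [-2.9, -0.2, 6.3]
grip_width: 0.019
```

```bash
python3 -c "
from h import *
o,T=st()
"
```

```text
t35.45 p [0.4417 0.0206 0.1522] j6 1.24 grip 0.0190 F [-2.9 -0.2  6.3] M [-0.08  0.59  0.05]
phi 20.56 tilt z [ 0.0041  0.0218 -0.9998]
```

jog_arm(jaw=[1, 1, 0.9, 0.8, 0.7, 0.6, 0.5, 0.4], linear=[[0, 0, -0.0004], [0, 0, -0.0008], [0, 0, -0.0008], [0, 0, -0.0008], [0, 0, -0.0008], [0, 0, -0.0008], [0, 0, -0.0008], [0, 0, -0.0008]], delta_rot=[[0, 0, 0], [0, 0, 0], [0, 0, 0], [0, 0, 0], [0, 0, 0], [0, 0, 0], [0, 0, 0], [0, 0, 0]])

```text
clock: 36.12
eef_pos: [0.4416, 0.0205, 0.152]
tool_rot: [0.984, 0.179, 0.003, -0.01]
ft_force: [0.5, 0.6, -0.2]
grip_width: 0.0508
```

jog_arm(jaw=[0.4, 0.4, 0.4, 0.4, 0.4, 0.4, 0.4, 0.4], linear=[[0, 0, 0], [0, 0, 0], [0, 0, 0], [0, 0, -0.005], [0, 0, -0.012], [0, 0, -0.022], [0, 0, -0.035], [0, 0, -0.05]], delta_rot=[[0, 0, 0], [0, 0, 0], [0, 0, 0], [0, 0, 0], [0, 0, 0], [0, 0, 0], [0, 0, 0], [0, 0, 0]])

```text
clock: 36.78
eef_pos: [0.4411, 0.0194, 0.2029]
tool_rot: [0.984, 0.179, 0.003, -0.01]
ft_force: [1.0, -0.1, -0.3]
grip_width: 0.0512
```

jog_arm(jaw=[0.4, 0.4, 0.4, 0.4, 0.4, 0.4, 0.4, 0.4], linear=[[0, 0, -0.02], [0, 0, -0.045], [0, -0.02, -0.07], [0, -0.05, -0.095], [0, -0.08, -0.11], [0, -0.11, -0.11], [0, -0.13, -0.11], [0, -0.14, -0.11]], delta_rot=[[0, 0, 0], [0, 0, 0], [0, 0, 0], [0, 0, 0], [0, 0, 0], [0, 0, 0], [0, 0, 0], [0, 0, 0]])

```text
clock: 37.45
eef_pos: [0.3912, 0.1499, 0.3161]
tool_rot: [0.984, 0.18, 0.005, -0.011]
ft_force: [0.4, -0.3, 0.3]
grip_width: 0.0512
```

```bash
python3 -c "
from h import *
o,T=st()
c,im,d=snap('scene','s40'); snap('top','t40')
a,b=load('scene0'),(c,im,d)
cv2.imwrite('pics/s40c.png',np.hstack([cv2.resize(i[190:310,100:400],None,fx=1.33*2,fy=1.33*2,interpolation=cv2.INTER_CUBIC)[:,:800] for i in (im,)])[:,:,::-1])
c,im,d=load('top0'); m=[]
for t in('top0','t40'):
    i=load(t)[1]; m.append(cv2.resize(i[150:300,140:340],None,fx=2,fy=2,interpolation=cv2.INTER_CUBIC))
    h=cv2.cvtColor(i,cv2.COLOR_RGB2HSV); k=cv2.inRange(h,(100,150,120),(125,255,255)); k[:,:255]=0;k[:262]=0;k[295:]=0;k[:,320:]=0
    print(t,cv2.minAreaRect(max(cv2.findContours(k,0,1)[0],key=cv2.contourArea)))
cv2.imwrite('pics/t40c.png',np.hstack(m)[:,:,::-1])
"
```

```text
t37.45 p [0.3912 0.1499 0.3161] j6 1.56 grip 0.0512 F [ 0.4 -0.3  0.3] M [-0.01 -0.05  0.02]
phi 20.71 tilt z [ 0.0052  0.023  -0.9997]
top0 ((282.94830322265625, 278.62066650390625), (8.541985511779785, 37.6961555480957), 68.19859313964844)
t40 ((282.46551513671875, 278.4137878417969), (8.541985511779785, 37.324764251708984), 68.19859313964844)
```

View pics/s40c.png

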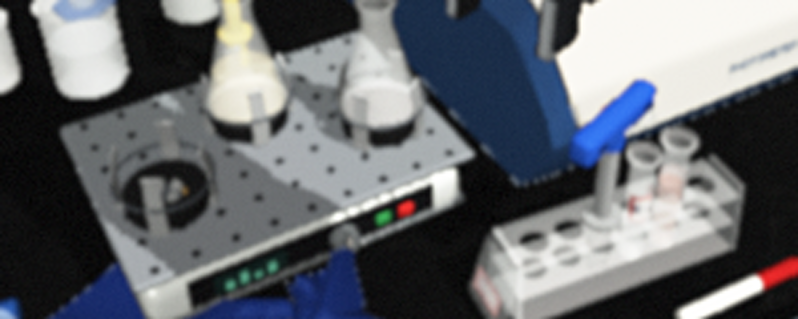

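View pics/t40c.png

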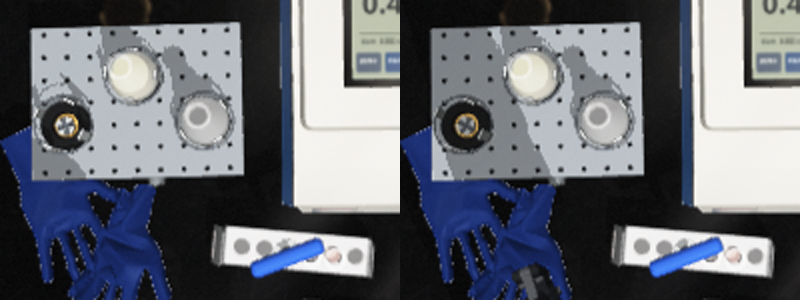

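The key is back in its hole within half a pixel of where it started, and the flasks and tubes are unchanged. The screw is home and the gripper is clear, so I'm handing in.

```bash
python3 -c "
from h import *
print(bot.job_done()); st()"
```

```text
the job is handed in; nothing more can be done
None
the job is handed in; nothing more can be done
```

The screw is fully home and the key hangs upright in the rack hole it came from. I handed the job in at about 37.6 s; no verdict was reported.

**What I did**
- I gripped the blue T-handled key; the yellow lookalike was left alone.
- I found the thread's axis from opposite wrist-camera views, then corrected the key's small tilt in the gripper.
- I lowered the blades about 6 mm into the slots and pressed with about 13 N, which righted the screw.
- I then turned the key clockwise to the stop, turned it back 17° to free the blades, lifted it out and hung it back in the rack.

**Last checks**
- **Stop reached:** the turning torque rose from about 0.1 to 0.6 N m, with no further sinking.
- **Screw depth:** the head sank about 4.8 mm against the nominal 5 mm. Depth readings on its top were scattered between 84.3 and 87.2 mm against the nominal 84.7 mm.
- **Screw turn:** the slots in the wrist picture fit the full 2.4 rad, and the head looked centred in its bore.
- **Key:** its flange pressed on the rack plate before I let go. In the top view the handle is within 0.5 pixel and 0° of where it started.
- **Flasks and tubes:** by eye, the flasks and tubes look unmoved in the last pictures.

**What disagreed**
- Before insertion, the scene camera put the key about 1 to 2 mm off the axis in y compared with the wrist views. I trusted the wrist views, and the blades went in with almost no sideways force.
- During the turn there was a small sideways load of about 3 N. The key's tip shifted about 1 mm in the gripper, and I allowed for that when hanging it back.

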